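# Fetch the eyepiece from behind the bottles

### The arm

A 6-joint arm with a two-finger parallel gripper is mounted at the origin on the work surface; the furniture and walls round the work are solid. World frame = base frame: x ahead of the robot, y to its left, z up, the work surface at z = 0. Lengths are in m, angles in rad, forces in N, time in s.
With the tool pointing down it reaches from about 0.25 to 0.775 m from the base axis. Payload 8.9 kg.
Tool frame: the origin (TCP) lies on the centre line of the jaws, within the pads' length; the fingertips stand 19 mm ahead of it and the grasp point (between the pads) is the TCP; z points along the fingers, y is the line along which they close (so a half turn about z gives the same grasp; the last joint's range is limited). The gripper opens to 85 mm and grips with 20 to 120 N. Pads are 22 mm wide; open, the fingers measure 114 mm over their backs; the gripper's body (76 mm by 85 mm) begins 54 mm behind the grasp point. The pads swing forward as they close: fully open they stand 13 mm farther back than shut.
Start: joints at [1.132, 0.291, -0.153, 1.127, 0, 1.431], TCP at [0.155, 0.502, 0.25] pointing down, gripper open.
Joint ranges: [-2.52, 2.52], [-0.91, 1.74], [-1.3, 1.37], [-1.96, 2.02], [-1.52, 1.47], [-3.14, 3.14]. Speed limits (rad/s): [2.22, 2.22, 2.79, 3.14, 3.14, 3.14].

### API

Orientations are given as a unit quaternion [w, x, y, z].
In Python, from rig import arm, vision, ticket gives the robot as it stands.
- The arm moves only by the tool move_arm, never from a script. Its argument "plan" is a list of rows, each an object with "translation": the shift along the tool's x, y, z in m, a list of three; "delta_rot": the turn, a rotation vector about the tool's x, y, z in rad, a list of three; "claw": the finger opening in m, from 0 to 0.0854. In form: [{"translation": [tx, ty, tz], "delta_rot": [ax, ay, az], "claw": claw}, ...]. A call has 1 to 12 rows; each row shifts and turns the commanded pose from where the row before left it, along the tool's axes as they then stand; what a row does not reach is not made up. A row lasts 1/10 s, in which the tool goes at most 50 mm and 8.59 degrees, less where a joint would pass 70% of its speed; a pose out of reach is approached as far as the arm can. A call with a gripper value outside its range is refused whole. The fingers move at their own pace and stop on an object; "grip_force" is the grip in N (left out, the last holds). Time passes only in rows, so rows that do not move let the fingers close. It gives the time, the measured TCP pose, the force, the opening and the grip force at its end, in the units of the state.
- arm.observe(): the state, without advancing time (a new reading comes with each control period).
- vision.camera(name): name is "side" or "top"; returns a dict with "frame" (384x512x3 uint8, blue, green, red), "fx", "fy", "cx", "cy" (pixels), "k1" (the pictures are not rectified: a ray, as slopes to the right and down, at radius r is drawn at 1 + k1 r^2 times it, then the intrinsics apply), "world_from_camera" (4x4, takes a point from camera to world coordinates). Camera axes: x right, y down, z forward; pixel columns grow to the right and rows downward; lengths in m; the calibration is good to about 2 mm. A picture is of the moment at which its call begins. There is no depth.
- ticket.hand_in(): hands the job in; it is judged then, once.
The state is a dict: "time": time; "q": joint angles; "qvel": joint speeds; "joint_efforts": joint torques, N m; "eef_pos": TCP position; "tcp_rot": TCP orientation; "force": force on the tool from outside, world axes, zero at the start; "wrist_torque": the same for the moment, N m; "opening": opening from 0.0 (shut) to 1.0 (fully open); "gripper_force": force on a finger pad.
Only numpy, scipy, OpenCV 4.12 (cv2) and the standard library are available. Lean on these libraries where they do the work, as an engineer would, in place of code of your own. Each camera call takes 0.05 s, during which the arm holds its last target. There are 200 camera calls.

### The job

First move both bottles that stand in front of the eyepiece in the white caddy out of the way onto the ribbed grey mat, then take the eyepiece out and stand it upright in the middle of the cork disc on the round rest. Only then put each bottle back upright in the caddy, on the very seat where it stood at the start. Leave the eyepiece alone until both bottles stand on the mat, and knock nothing over.

Things in the scene. Friction and masses are not known exactly. Their poses are not given: they have to be found in the camera images.
- caddy: White caddy, fixed, yaw varies. Deck 110 (x) by 150 (y) by 6 mm, origin centre of underside, z up, front -x. At its back (x 46 to 55 mm) a board 80 mm wide, top 61 mm above the table. Flat grey discs mark the seats: bottles, 60 mm across, at x -10, y +43 and -43 mm; eyepiece at x 22, y 0. With the bottles there, fingers have no room beside the eyepiece; the board closes its back.
- oil_bottle: The bigger bottle: round, 55 mm diameter, 118 mm tall, cream with a yellow cap, 0.14 kg; loose, upright, on one of the two bottle seats. Origin at the centre of its foot, z up. Grip the straight body about 65 mm above the foot (lower, the palm meets the top); from 85 mm up (shoulder, cap) there is no hold. Fingers set square to its line to the eyepiece clear it.
- medium_bottle: The smaller bottle: round, 46 mm diameter, 98 mm tall, pink with a white cap, 0.09 kg; loose, upright, on the other bottle seat. Origin at the centre of its foot, z up. Grip the straight body about 55 mm above the foot (lower, the palm meets the top); from 71 mm up (shoulder, cap) there is no hold. Fingers set square to its line to the eyepiece clear it.
- eyepiece: Black round microscope eyepiece standing in the caddy behind the bottles, 52 mm tall, loose, 0.09 kg. Origin at the centre of its foot, z up. Foot 32 mm diameter up to 18 mm, then 37 mm, rim 40 mm from 38 to 52 mm up. Grip it from above along the caddy's y, about 30 mm above the foot, once the bottles are gone. (Two black cans 40 by 60 mm at the far right are not it.)
- mat: Ribbed grey mat lying fixed on the table, 170 mm (x) by 110 mm (y), 4 mm thick, origin at the centre of its underside; parking place for the two bottles. Has room for both, 90 mm apart along its x. It lies left or right of the caddy and swaps sides with the rest; its yaw varies.
- rest: Round aluminium rest, fixed, 100 mm diameter, with a cork disc of 68 mm diameter in its middle; the cork's top is 10 mm above the table. Origin at the centre of its underside. The eyepiece goes in the middle of the cork. It is on the side opposite the mat.
Not all that is in view belongs to the job. What is shaped like the eyepiece but orange is not meant.

How it is judged:
On the way, in this order (a step that is already met when the one before it is completed fails the run):
1. both bottles stand upright, released, on the mat, and the eyepiece is still in its place in the caddy (x of oil_bottle in the frame of mat between -0.08 and 0.08 m and y of oil_bottle in the frame of mat between -0.05 and 0.05 m and height (world z) of each of oil_bottle, medium_bottle below 0.01 m and linear speed of each of oil_bottle, medium_bottle below 0.03 m/s and angle between each of oil_bottle, medium_bottle's own z axis and vertical below 0.15 rad and contact force between each of oil_bottle, medium_bottle and the fingers below 0.1 N and x of medium_bottle in the frame of mat between -0.08 and 0.08 m and y of medium_bottle in the frame of mat between -0.05 and 0.05 m and distance of eyepiece from where it was at the start of the episode below 0.015 m), for 0.2 s.
2. the eyepiece stands upright, released, in the middle of the cork disc while both bottles are still on the mat (horizontal distance between eyepiece and rest below 0.015 m and height (world z) of eyepiece below 0.016 m and linear speed of each of eyepiece, oil_bottle, medium_bottle below 0.03 m/s and angle between each of eyepiece, oil_bottle, medium_bottle's own z axis and vertical below 0.15 rad and contact force between each of eyepiece, oil_bottle, medium_bottle and the fingers below 0.1 N and x of oil_bottle in the frame of mat between -0.08 and 0.08 m and y of oil_bottle in the frame of mat between -0.05 and 0.05 m and height (world z) of each of oil_bottle, medium_bottle below 0.01 m and x of medium_bottle in the frame of mat between -0.08 and 0.08 m and y of medium_bottle in the frame of mat between -0.05 and 0.05 m), for 0.2 s.
At the end, for the whole second after the job is handed in: The eyepiece stands upright on the cork disc, its centre within 15 mm of the disc's centre; each bottle stands upright in the caddy within 13 mm of where it itself stood at the start; all released and at rest (horizontal distance between eyepiece and rest below 0.015 m and height (world z) of eyepiece below 0.016 m and linear speed of each of eyepiece, oil_bottle, medium_bottle below 0.03 m/s and angle between each of eyepiece, oil_bottle, medium_bottle's own z axis and vertical below 0.15 rad and contact force between each of eyepiece, oil_bottle, medium_bottle and the fingers below 0.1 N and distance of each of oil_bottle, medium_bottle from where it was at the start of the episode below 0.013 m); the robot touches nothing.
It fails at once if a bottle or the eyepiece is knocked over (leans more than 45 degrees) (angle between any of oil_bottle, medium_bottle, eyepiece's own z axis and vertical above 0.785 rad).
It also fails if it takes over 128 s, if anything falls off the work surface, if the arm or the gripper's body presses on something with over 40 N, if the wrist force passes 120 N, or if a joint passes its speed limit or range.

## Working session

There is one attempt and no reset: what is moved stays moved. The work goes in short steps, Python scripts to look and compute and a tool call to move; the robot and the scene stay as the last step left them, time stands still between calls to the robot, and variables do not carry over. Pictures are saved under pics/ and viewed, at most 14 in all, crops included, and the job is handed in when it is done.

Besides the shell and the picture viewer there is one more tool, called as a command line: name --argument value ..., lists and objects as JSON in quotes. move_arm: Moves the arm, as the interface text tells. Its arguments: {"type":"object","properties":{"plan":{"type":"array"},"grip_force":{"type":"number"}},"required":["plan"]}

```bash
mkdir -p pics; python3 - <<'E'
from rig import arm, vision
import cv2,numpy as np
print(arm.observe())
for n in("side","top"):
    c=vision.camera(n); cv2.imwrite(f"pics/{n}0.png",c["frame"])
    print(n,{k:c[k] for k in("fx","fy","cx","cy","k1")}); print(np.round(c["world_from_camera"],4))
E
```

```text
{'time': 0.0, 'q': array([ 1.13171634e+00,  2.91291791e-01, -1.54141267e-01,  1.12672581e+00,
        7.08503410e-08,  1.43147035e+00]), 'qvel': array([-5.26502161e-04, -1.11914116e-03, -3.46627462e-04, -8.28187726e-06,
       -1.16006596e-03, -5.71646676e-04]), 'joint_efforts': array([-2.65816643e-04, -5.37137425e+01,  3.31378555e+01,  1.56432734e-02,
       -2.63064067e-04, -2.82452538e-05]), 'eef_pos': array([0.15484789, 0.50119048, 0.24972075]), 'tcp_rot': array([-1.94324775e-04,  1.49316480e-01,  9.88789221e-01, -6.52969516e-04]), 'force': array([ 1.12992449,  0.43737622, -0.8591294 ]), 'wrist_torque': array([ 0.00299765, -0.03460922,  0.00976525]), 'gripper_force': 0.0, 'opening': 1.0000818641290543}
side {'fx': 394.34230759239, 'fy': 394.34230759239, 'cx': 252.39762371795885, 'cy': 189.90083745659035, 'k1': 0.032048288655322714}
[[ 0.5114 -0.7586  0.4037  0.1252]
 [-0.8593 -0.4572  0.2293 -0.2493]
 [ 0.0106 -0.4641 -0.8857  0.9337]
 [ 0.      0.      0.      1.    ]]
top {'fx': 424.14990372938, 'fy': 424.14990372938, 'cx': 248.58390482390638, 'cy': 193.85453844112826, 'k1': -0.14442790760804694}
[[-0.0189 -0.99    0.1399  0.3725]
 [-0.9998  0.02    0.0064 -0.0449]
 [-0.0091 -0.1398 -0.9901  0.9567]
 [ 0.      0.      0.      1.    ]]
```

View pics/side0.png

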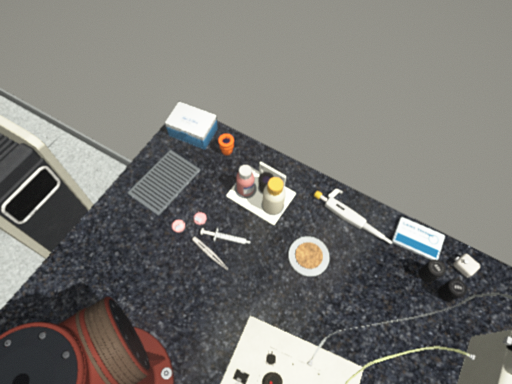

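View pics/top0.png

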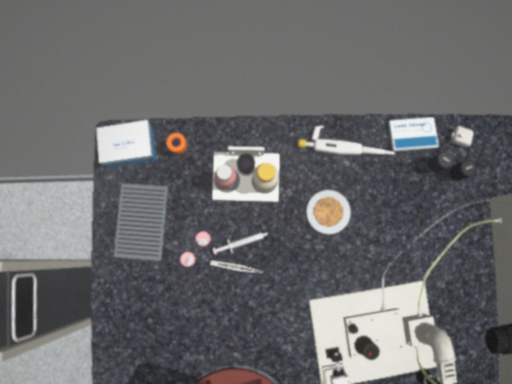

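The mat lies left (top ~140,222), the caddy in the middle (~246,177), and the rest with cork to the right (~328,212). The pink bottle is at the caddy's left seat (~226,177) and the cream one with the yellow cap at its right (~266,177). The black eyepiece is at ~246,162, and the orange decoy is at 176,142.

```bash
cat > h.py <<'E'
import numpy as np,cv2
from rig import arm,vision
def cam(n):
    c=vision.camera(n); c["n"]=n; return c
def rays(c,px):
    px=np.atleast_2d(np.asarray(px,float)); d=np.c_[(px[:,0]-c["cx"])/c["fx"],(px[:,1]-c["cy"])/c["fy"]]
    u=d.copy()
    for _ in range(20): u=d/(1+c["k1"]*(u**2).sum(1,keepdims=True))
    T=c["world_from_camera"]; return T[:3,3],np.c_[u,np.ones(len(u))]@T[:3,:3].T
def plane(c,px,z):
    o,r=rays(c,px); return o+r*((z-o[2])/r[:,2])[:,None]
def tri(c1,p1,c2,p2):
    A=np.zeros((3,3));b=np.zeros(3);L=[]
    for c,p in((c1,p1),(c2,p2)):
        o,r=rays(c,p); d=r[0]/np.linalg.norm(r[0]); M=np.eye(3)-np.outer(d,d); A+=M;b+=M@o; L.append((M,o))
    X=np.linalg.solve(A,b); return X,[np.linalg.norm(M@(X-o)) for M,o in L]
def blobs(mask,amin=20):
    n,l,s,ce=cv2.connectedComponentsWithStats(mask.astype(np.uint8)); return [(s[i,4],ce[i].round(1),s[i,:4],l==i) for i in range(1,n) if s[i,4]>=amin]
def proj(c,P):
    T=np.linalg.inv(c["world_from_camera"]); q=T[:3,:3]@np.asarray(P,float)+T[:3,3]; u=q[:2]/q[2]; u=u*(1+c["k1"]*u@u)
    return u*[c["fx"],c["fy"]]+[c["cx"],c["cy"]]
E
python3 - <<'E'
from h import *
box={"top":(195,130,370,245),"side":(215,125,340,285)}
for n in box:
    c=cam(n); f=c["frame"]; x0,y0,x1,y1=box[n]
    hsv=cv2.cvtColor(f,cv2.COLOR_BGR2HSV); roi=np.zeros(f.shape[:2],bool); roi[y0:y1,x0:x1]=1
    H,S,V=[hsv[...,i].astype(int) for i in range(3)]
    print(n)
    for nm,m in dict(yellow=(H>19)&(H<32)&(S>140)&(V>120),orange=(H>6)&(H<20)&(S>90)&(V>90),pink=((H>165)|(H<6))&(S>50)&(V>60),white=(S<35)&(V>190)).items():
        for b in blobs(m&roi,15): print(nm,b[:3])
    cv2.imwrite(f"pics/{n}crop.png",cv2.resize(f[y0:y1,x0:x1],None,fx=4.5 if n=="top" else 3.7,fy=4.5 if n=="top" else 3.7,interpolation=cv2.INTER_CUBIC))
    # mat
    x0,y0,x1,y1=(110,178,175,268) if n=="top" else (122,145,206,218)
    m=np.zeros_like(roi); m[y0:y1,x0:x1]=cv2.morphologyEx(((V[y0:y1,x0:x1]>75)&(S[y0:y1,x0:x1]<60)).astype(np.uint8),cv2.MORPH_CLOSE,np.ones((5,5)))
    b=max(blobs(m),key=lambda b:b[0]); ct=cv2.findContours(b[3].astype(np.uint8),0,2)[0][0][:,0]
    P=plane(c,ct,0.004)[:,:2]; r=cv2.minAreaRect((P*1000).astype(np.float32)); print("mat",b[:3],r, cv2.boxPoints(r))
E
```

```text
top
yellow (np.int32(29), array([301.4, 143.4]), array([299, 141,   6,   6], dtype=int32))
yellow (np.int32(181), array([265.5, 172.1]), array([258, 165,  15,  16], dtype=int32))
orange (np.int32(585), array([328.1, 211.4]), array([315, 198,  27,  28], dtype=int32))
pink (np.int32(168), array([227.1, 180.3]), array([215, 168,  22,  21], dtype=int32))
pink (np.int32(75), array([202.7, 235.6]), array([195, 231,  16,  13], dtype=int32))
white (np.int32(526), array([338.8, 145.5]), array([313, 130,  57,  23], dtype=int32))
white (np.int32(15), array([310. , 143.7]), array([307, 143,   7,   3], dtype=int32))
white (np.int32(102), array([245.8, 148. ]), array([229, 147,  35,   3], dtype=int32))
white (np.int32(380), array([222.9, 165. ]), array([214, 154,  24,  25], dtype=int32))
white (np.int32(314), array([269. , 163.7]), array([255, 154,  24,  32], dtype=int32))
white (np.int32(583), array([246.2, 195.3]), array([213, 184,  66,  17], dtype=int32))
white (np.int32(717), array([328.4, 211.9]), array([307, 191,  43,  43], dtype=int32))
white (np.int32(130), array([248.4, 239.4]), array([22
[... 1039 characters left out ...]
array([263.3, 203. ]), array([226, 182,  70,  43], dtype=int32))
white (np.int32(198), array([332.5, 200.3]), array([321, 189,  19,  25], dtype=int32))
white (np.int32(164), array([230.7, 237.6]), array([215, 229,  35,  15], dtype=int32))
white (np.int32(640), array([308.7, 256.7]), array([289, 237,  40,  39], dtype=int32))
white (np.int32(24), array([218. , 259.7]), array([215, 255,   8,   9], dtype=int32))
mat (np.int32(4553), array([161.6, 181.3]), array([122, 145,  84,  73], dtype=int32)) ((450.5714111328125, 216.57952880859375), (221.7666473388672, 242.41998291015625), 31.31266212463379) [[292.8451   262.5076  ]
 [418.83267   55.397556]
 [608.2977   170.65146 ]
 [482.31015  377.7615  ]]
```

View pics/topcrop.png

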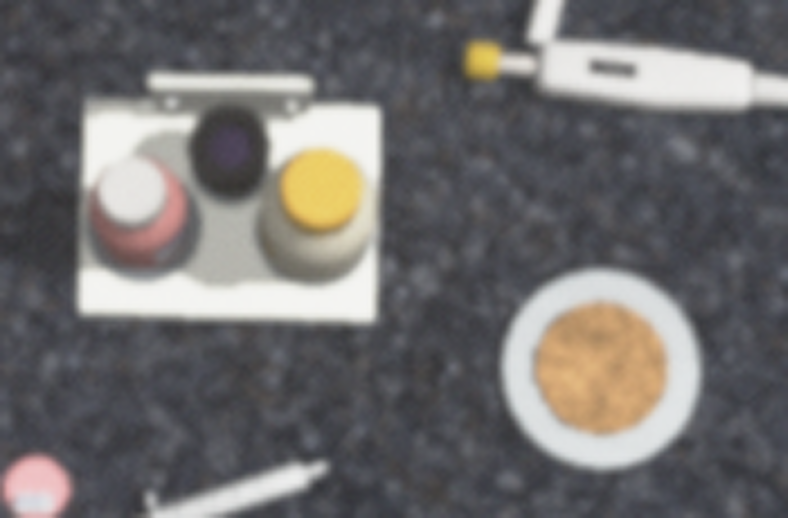

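View pics/sidecrop.png

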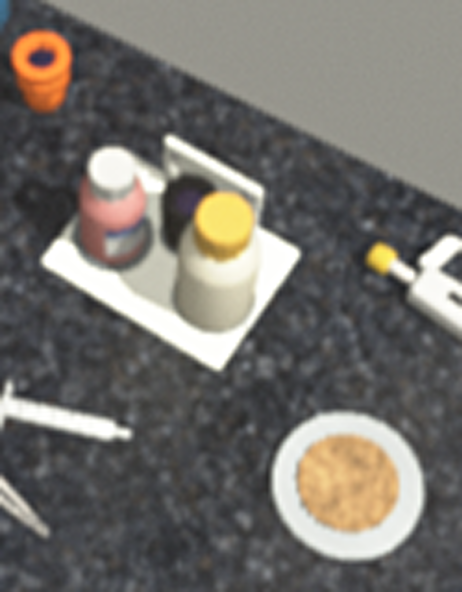

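The pink bottle's cap-top is at crop (132,190) in the top view and the yellow cap-top at (321,189). The eyepiece rim is at (230,150), with deck corners at (85,98), (382,103), (376,323) and (78,316). In the side crop the cap-tops are at (111,164) and (223,216).

```bash
python3 - <<'E'
from h import *
t,s=cam("top"),cam("side")
a=lambda p:(np.array(p)+.5)/4.5-.5+[195,130]
b=lambda p:(np.array(p)+.5)/3.7-.5+[215,125]
for nm,p,q in(("pinkcap",(132,190),(111,164)),("yelcap",(321,189),(223,216)),("eyepiece",(230,150),(188,193)),("frontL",(78,316),(42,261)),("frontR",(376,323),(220,370)),("backR",(382,103),(300,254)),("cork",(601,368),(347,483)),("boardL",(150,74),(168,138)),("boardR",(313,80),(263,188))):
    X,e=tri(t,a(p),s,b(q)); print(nm,X.round(4),np.round(e,4))
D=plane(t,a([(78,316),(376,323),(382,103),(85,98)]),.006); print("deck",D.round(4)[:,:2].tolist(),"centre",D.mean(0).round(4), "sides",[np.linalg.norm(D[i]-D[i-1]).round(4) for i in range(4)])
x=(D[2]+D[3]-D[0]-D[1])[:2]; y=(D[0]+D[3]-D[1]-D[2])[:2]; print("yaw deg",np.degrees(np.arctan2(x[1],x[0])),np.degrees(np.arctan2(-y[0],y[1])))
Ds=plane(s,b([(42,261),(220,370),(300,254)]),.006); print("side deck",Ds.round(4)[:,:2].tolist(),"centre",((Ds[0]+Ds[2])/2).round(4))
# by masks
from math import degrees
for c in(t,s):
    f=c["frame"];hsv=cv2.cvtColor(f,cv2.COLOR_BGR2HSV);H,S,V=[hsv[...,i].astype(int) for i in range(3)]
    m=(H>6)&(H<20)&(S>90)&(V>90); w=(280,185,380,290); r=np.zeros(m.shape,bool); r[w[1]:w[3],w[0]:w[2]]=1
    B=max(blobs(m&r),key=lambda k:k[0]); ct=cv2.findContours(B[3].astype(np.uint8),0,1)[0][0][:,0]; P=plane(c,ct,.01)[:,:2]; print("cork",cv2.fitEllipse((P*1000).astype(np.float32)))
    # mat
    x0,y0,x1,y1=(108,175,178,270) if c is t else (118,142,208,222)
    g=cv2.GaussianBlur(f,(0,0),1.5).max(2)[y0:y1,x0:x1]
    th,m=cv2.threshold(g,0,255,cv2.THRESH_OTSU); m=cv2.morphologyEx(m,cv2.MORPH_OPEN,np.ones((9,9)))
    ct=max(cv2.findContours(m,0,1)[0],key=cv2.contourArea)[:,0]+[x0,y0]
    P=plane(c,ct,.004)[:,:2]; print("mat",th,cv2.minAreaRect((P*1000).astype(np.float32)), cv2.minAreaRect(ct.astype(np.float32)))
    vis=f.copy(); cv2.polylines(vis,[ct.astype(np.int32)[:,None]],1,(0,0,255)); cv2.imwrite(f"pics/mat_{c['n']}.png",cv2.resize(vis[y0-5:y1+5,x0-5:x1+5],None,fx=4,fy=4))
i1,i2=cv2.imread("pics/mat_top.png"),cv2.imread("pics/mat_side.png")
o=np.zeros((max(i1.shape[0],i2.shape[0]),i1.shape[1]+i2.shape[1],3),np.uint8);o[:i1.shape[0],:i1.shape[1]]=i1;o[:i2.shape[0],i1.shape[1]:]=i2;cv2.imwrite("pics/mats.png",o)
E
```

```text
pinkcap [0.5383 0.0091 0.1129] [0.0007 0.0007]
yelcap [ 0.5341 -0.0757  0.1285] [0.001 0.001]
eyepiece [ 0.5641 -0.0353  0.0758] [0.0012 0.0012]
frontL [0.4954 0.0424 0.011 ] [0.0019 0.0019]
frontR [ 0.4891 -0.1063  0.008 ] [0.0016 0.0016]
backR [ 0.6029 -0.1117 -0.0017] [0.0005 0.0005]
cork [ 0.4636 -0.2181  0.0061] [0.0005 0.0005]
boardL [0.6068 0.0037 0.0547] [0.0005 0.0005]
boardR [ 0.5995 -0.0753  0.0658] [0.0007 0.0007]
deck [[0.4949, 0.0444], [0.4883, -0.1052], [0.6014, -0.1116], [0.6073, 0.0402]] centre [ 0.548  -0.0331  0.006 ] sides [np.float64(0.1125), np.float64(0.1498), np.float64(0.1133), np.float64(0.1519)]
yaw deg -2.6991820735315044 -2.352506319801191
side deck [[0.4987, 0.0425], [0.4909, -0.1072], [0.5986, -0.1125]] centre [ 0.5486 -0.035   0.006 ]
cork ((463.0434875488281, -217.00375366210938), (59.64021682739258, 60.02693176269531), 31.784677505493164)
mat 100.0 ((449.4737854003906, 208.23939514160156), (114.89979553222656, 172.96803283691406), 86.2691879272461) ((140.83058166503906, 221.2004852294922), (49.285037994384766, 75.97177124023438), 4.666858196258545)
cork ((463.27276611328125, -218.4528350830078), (61.94138717651367, 62.57607650756836), 42.59751510620117)
mat 100.0 ((450.5340881347656, 207.06475830078125), (113.4485092163086, 172.3300018310547), 84.6052474975586) ((164.0, 182.0), (38.18376159667969, 66.46803283691406), 45.0)
```

View pics/mats.png

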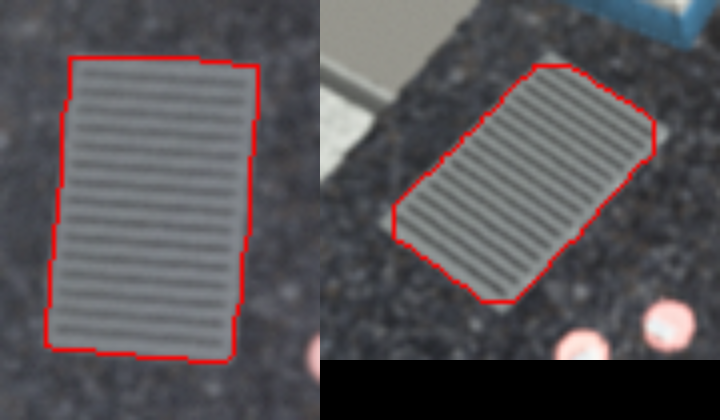

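The masks give the mat at about (0.450, 0.2075), yaw about -4.5°, and the cork at (0.463, -0.218). The caddy centre is about (0.548, -0.034), yaw -2.5°. This puts the pink bottle at (0.539, 0.009) and the oil bottle at (0.535, -0.076). Sizes match the text.

```bash
cat > go.py <<'E'
# go.py x y z closing_deg : rotation (tool rotvec) then translation in the turned tool frame
import sys,numpy as np
from rig import arm
from scipy.spatial.transform import Rotation as R
s=arm.observe(); w,x,y,z=s["tcp_rot"]; r=R.from_quat([x,y,z,w]); p=s["eef_pos"]
X,Y,Z,a=map(float,sys.argv[1:5]); cur=r.as_matrix()
print("t",round(s["time"],2),"pos",p.round(4),"closing",np.degrees(np.arctan2(cur[1,1],cur[0,1])).round(1),"open",round(s["opening"],3),"F",s["force"].round(1),"grip",round(s["gripper_force"],1))
best=None
for k in(0,180):
    c,n=np.cos(np.radians(a+k)),np.sin(np.radians(a+k))
    g=R.from_matrix(np.array([[-n*-1*-1,c,0],[c,n,0],[0,0,-1]]).T.T if 0 else np.c_[[ -n,c,0],[c,n,0],[0,0,-1]])
    d=(r.inv()*g).as_rotvec()
    if best is None or np.linalg.norm(d)<np.linalg.norm(best[0]): best=(d,g)
d,g=best
if len(sys.argv)>5: d,g=d*0,r   # keep orientation
t=g.inv().apply(np.array([X,Y,Z])-p)
print("rot",d.round(4),"deg",np.degrees(np.linalg.norm(d)).round(1),"trans",t.round(4),"len",np.linalg.norm(t).round(3))
E
python3 go.py 0.539 0.009 0.22 34.2
```

```text
t 0.3 pos [0.155  0.5015 0.2501] closing 72.8 open 1.001 F [-1.1 -0.8 -0.5] grip 0.0
rot [-4.000e-04  1.000e-04  6.741e-01] deg 38.6 trans [-0.6232  0.0408  0.0301] len 0.625
```

move_arm --plan '[{"translation": [0, 0, 0], "delta_rot": [0, 0, 0.135], "claw": 0.085}, {"translation": [0, 0, 0], "delta_rot": [0, 0, 0.135], "claw": 0.085}, {"translation": [0, 0, 0], "delta_rot": [0, 0, 0.135], "claw": 0.085}, {"translation": [0, 0, 0], "delta_rot": [0, 0, 0.135], "claw": 0.085}, {"translation": [0, 0, 0], "delta_rot": [0, 0, 0.134], "claw": 0.085}, {"translation": [-0.03, 0.002, 0.002], "delta_rot": [0, 0, 0], "claw": 0.085}, {"translation": [-0.04, 0.003, 0.002], "delta_rot": [0, 0, 0], "claw": 0.085}, {"translation": [-0.04, 0.003, 0.002], "delta_rot": [0, 0, 0], "claw": 0.085}, {"translation": [-0.04, 0.003, 0.002], "delta_rot": [0, 0, 0], "claw": 0.085}, {"translation": [-0.04, 0.003, 0.002], "delta_rot": [0, 0, 0], "claw": 0.085}, {"translation": [-0.04, 0.003, 0.002], "delta_rot": [0, 0, 0], "claw": 0.085}, {"translation": [-0.04, 0.003, 0.002], "delta_rot": [0, 0, 0], "claw": 0.085}]'

```text
time: 1.5
eef_pos: [0.3241, 0.2882, 0.2364]
tcp_rot: [0.0, 0.468, 0.884, 0.0]
force: [0.8, 0.9, 0.6]
opening: 0.994
gripper_force: 0.0
```

move_arm --plan '[{"translation": [-0.04, 0.003, 0.002], "delta_rot": [0, 0, 0], "claw": 0.085}, {"translation": [-0.04, 0.003, 0.002], "delta_rot": [0, 0, 0], "claw": 0.085}, {"translation": [-0.04, 0.003, 0.002], "delta_rot": [0, 0, 0], "claw": 0.085}, {"translation": [-0.04, 0.003, 0.002], "delta_rot": [0, 0, 0], "claw": 0.085}, {"translation": [-0.04, 0.003, 0.002], "delta_rot": [0, 0, 0], "claw": 0.085}, {"translation": [-0.04, 0.002, 0.002], "delta_rot": [0, 0, 0], "claw": 0.085}, {"translation": [-0.04, 0.002, 0.002], "delta_rot": [0, 0, 0], "claw": 0.085}, {"translation": [-0.04, 0.002, 0.002], "delta_rot": [0, 0, 0], "claw": 0.085}, {"translation": [0, 0, 0], "delta_rot": [0, 0, 0], "claw": 0.085}, {"translation": [0, 0, 0], "delta_rot": [0, 0, 0], "claw": 0.085}]'

```text
time: 2.5
eef_pos: [0.5206, 0.0361, 0.2199]
tcp_rot: [-0.0, 0.469, 0.883, -0.0]
force: [-0.0, 0.0, -0.3]
opening: 0.996
gripper_force: 0.0
```

```bash
python3 go.py 0.539 0.009 0.16 34.2; python3 - <<'E'
from h import *
c=cam("side"); cv2.imwrite("pics/s1.png",cv2.resize(c["frame"][100:290,180:380],None,fx=3,fy=3,interpolation=cv2.INTER_CUBIC))
E
```

```text
t 2.5 pos [0.5206 0.0361 0.2199] closing 34.1 open 0.996 F [-0.   0.  -0.3] grip 0.0
rot [-0.0006 -0.0007 -0.0016] deg 0.1 trans [-0.0327  0.      0.0599] len 0.068
```

move_arm --plan '[{"translation": [-0.016, 0, 0], "delta_rot": [0, 0, 0], "claw": 0.085}, {"translation": [-0.017, 0, 0], "delta_rot": [0, 0, 0], "claw": 0.085}, {"translation": [0, 0, 0.04], "delta_rot": [0, 0, 0], "claw": 0.085}, {"translation": [0, 0, 0.04], "delta_rot": [0, 0, 0], "claw": 0.085}, {"translation": [0, 0, 0.03], "delta_rot": [0, 0, 0], "claw": 0.085}, {"translation": [0, 0, 0.025], "delta_rot": [0, 0, 0], "claw": 0.085}, {"translation": [0, 0, 0.022], "delta_rot": [0, 0, 0], "claw": 0.085}, {"translation": [0, 0, 0], "delta_rot": [0, 0, 0], "claw": 0.085}]'

```text
time: 3.35
eef_pos: [0.5376, 0.0092, 0.0609]
tcp_rot: [-0.002, 0.468, 0.884, -0.001]
force: [-0.5, -0.3, 0.0]
opening: 0.994
gripper_force: 0.0
```

```bash
python3 go.py 0.539 0.009 0.061 34.2; python3 - <<'E'
from h import *
o=[]
for n,(x0,y0) in(("top",(190,120)),("side",(200,120))):
    c=cam(n); o.append(cv2.resize(c["frame"][y0:y0+120,x0:x0+110],None,fx=3.5,fy=3.5,interpolation=cv2.INTER_CUBIC))
cv2.imwrite("pics/g1.png",np.hstack(o))
E
```

```text
t 3.35 pos [0.5376 0.0092 0.0609] closing 34.2 open 0.994 F [-0.5 -0.3  0. ] grip 0.0
rot [-0.0035 -0.0028  0.0003] deg 0.3 trans [-0.001   0.0011 -0.0001] len 0.001
```

View pics/g1.png

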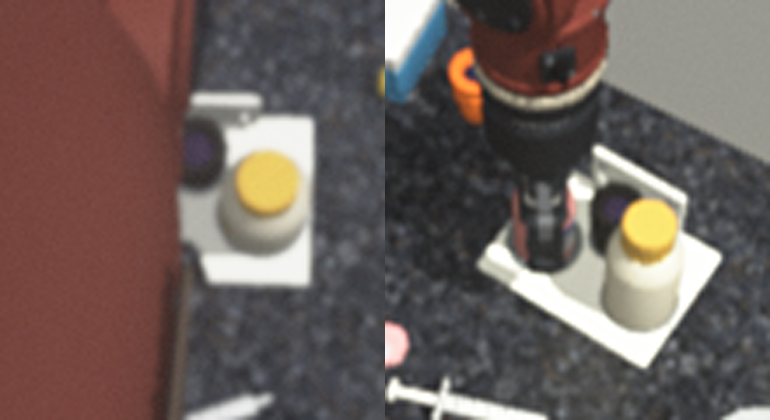

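The pink bottle stands between the fingers (side half ~ (545,235)), clear of the eyepiece (~(615,210)). Closing now.

move_arm --plan '[{"translation": [0, 0, 0], "delta_rot": [0, 0, 0], "claw": 0.06}, {"translation": [0, 0, 0], "delta_rot": [0, 0, 0], "claw": 0.05}, {"translation": [0, 0, 0], "delta_rot": [0, 0, 0], "claw": 0.04}, {"translation": [0, 0, 0], "delta_rot": [0, 0, 0], "claw": 0.03}, {"translation": [0, 0, 0], "delta_rot": [0, 0, 0], "claw": 0.03}, {"translation": [0, 0, 0], "delta_rot": [0, 0, 0], "claw": 0.03}]' --grip_force 40

```text
time: 4.05
eef_pos: [0.54, 0.0093, 0.0645]
tcp_rot: [0.001, 0.468, 0.884, 0.0]
force: [0.2, -0.5, 6.1]
opening: 0.527
gripper_force: 39.8
```

```bash
python3 go.py 0.495 0.204 0.16 0 k
```

```text
t 4.05 pos [0.54   0.0093 0.0645] closing 34.2 open 0.527 F [ 0.2 -0.5  6.1] grip 39.8
rot [0. 0. 0.] deg 0.0 trans [ 0.1862  0.0724 -0.0957] len 0.222
```

move_arm --plan '[{"translation": [0, 0, -0.02], "delta_rot": [0, 0, 0], "claw": 0.03}, {"translation": [0, 0, -0.03], "delta_rot": [0, 0, 0], "claw": 0.03}, {"translation": [0, 0, -0.03], "delta_rot": [0, 0, 0], "claw": 0.03}, {"translation": [0, 0, -0.02], "delta_rot": [0, 0, 0], "claw": 0.03}, {"translation": [0.02, 0.008, 0], "delta_rot": [0, 0, 0], "claw": 0.03}, {"translation": [0.03, 0.012, 0], "delta_rot": [0, 0, 0], "claw": 0.03}, {"translation": [0.036, 0.014, 0], "delta_rot": [0, 0, 0], "claw": 0.03}, {"translation": [0.036, 0.014, 0], "delta_rot": [0, 0, 0], "claw": 0.03}, {"translation": [0.034, 0.012, 0], "delta_rot": [0, 0, 0], "claw": 0.03}, {"translation": [0.02, 0.008, 0], "delta_rot": [0, 0, 0], "claw": 0.03}, {"translation": [0.01, 0.004, 0], "delta_rot": [0, 0, 0], "claw": 0.03}, {"translation": [0, 0, 0], "delta_rot": [0, 0, 0], "claw": 0.03}]'

```text
time: 5.25
eef_pos: [0.494, 0.2045, 0.1636]
tcp_rot: [0.0, 0.467, 0.884, 0.0]
force: [0.2, 0.3, -0.3]
opening: 0.525
gripper_force: 41.3
```

```bash
python3 go.py 0.495 0.204 0.075 34.2
```

```text
t 5.25 pos [0.494  0.2045 0.1636] closing 34.3 open 0.525 F [ 0.2  0.3 -0.3] grip 41.3
rot [0.0004 0.0001 0.0019] deg 0.1 trans [-0.001   0.0005  0.0886] len 0.089
```

move_arm --plan '[{"translation": [0, 0, 0.03], "delta_rot": [0, 0, 0], "claw": 0.03}, {"translation": [0, 0, 0.03], "delta_rot": [0, 0, 0], "claw": 0.03}, {"translation": [0, 0, 0.02], "delta_rot": [0, 0, 0], "claw": 0.03}, {"translation": [0, 0, 0.012], "delta_rot": [0, 0, 0], "claw": 0.03}, {"translation": [0, 0, 0.005], "delta_rot": [0, 0, 0], "claw": 0.03}, {"translation": [0, 0, 0.002], "delta_rot": [0, 0, 0], "claw": 0.03}, {"translation": [0, 0, 0], "delta_rot": [0, 0, 0], "claw": 0.03}]'

```text
time: 5.95
eef_pos: [0.4948, 0.2035, 0.0649]
tcp_rot: [0.0, 0.468, 0.884, 0.0]
force: [0.7, -0.3, -1.3]
opening: 0.527
gripper_force: 41.3
```

move_arm --plan '[{"translation": [0, 0, 0.001], "delta_rot": [0, 0, 0], "claw": 0.03}, {"translation": [0, 0, 0.001], "delta_rot": [0, 0, 0], "claw": 0.03}]'

```text
time: 6.15
eef_pos: [0.4947, 0.2039, 0.0629]
tcp_rot: [0.0, 0.468, 0.884, 0.0]
force: [0.1, -0.0, -0.3]
opening: 0.526
gripper_force: 41.3
```

move_arm --plan '[{"translation": [0, 0, 0.001], "delta_rot": [0, 0, 0], "claw": 0.03}, {"translation": [0, 0, 0.001], "delta_rot": [0, 0, 0], "claw": 0.03}]'

```text
time: 6.35
eef_pos: [0.4949, 0.2039, 0.0623]
tcp_rot: [0.001, 0.468, 0.884, 0.001]
force: [-6.5, -1.3, 33.6]
opening: 0.524
gripper_force: 44.1
```

```bash
python3 go.py 0.495 0.204 0.075 34.2; python3 - <<'E'
from h import *
o=[]
for n,(x0,y0) in(("side",(120,120)),):
    c=cam(n); o.append(cv2.resize(c["frame"][y0:y0+120,x0:x0+150],None,fx=4,fy=4,interpolation=cv2.INTER_CUBIC))
cv2.imwrite("pics/g2.png",np.hstack(o))
E
```

```text
t 6.35 pos [0.4949 0.2039 0.0623] closing 34.2 open 0.524 F [-6.5 -1.3 33.6] grip 44.1
rot [0.0018 0.001  0.0003] deg 0.1 trans [ 0.      0.0001 -0.0127] len 0.013
```

View pics/g2.png

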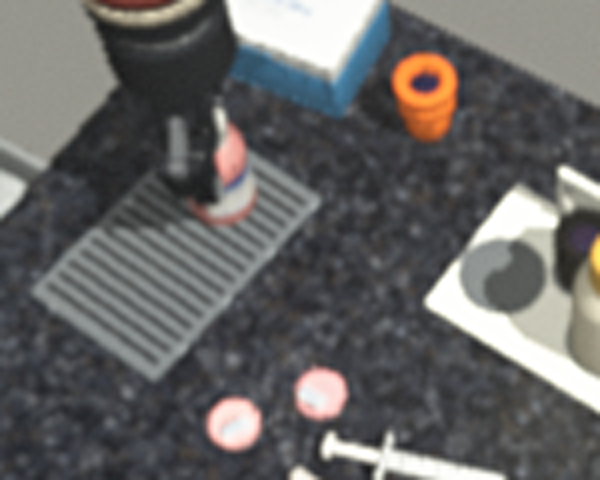

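The bottle stands on the mat (crop ~(225,190)), with contact at TCP z 0.0625. The empty grey seat shows at crop (505,275). Ease off and release.

move_arm --plan '[{"translation": [0, 0, -0.001], "delta_rot": [0, 0, 0], "claw": 0.03}, {"translation": [0, 0, 0], "delta_rot": [0, 0, 0], "claw": 0.05}, {"translation": [0, 0, 0], "delta_rot": [0, 0, 0], "claw": 0.06}, {"translation": [0, 0, 0], "delta_rot": [0, 0, 0], "claw": 0.085}, {"translation": [0, 0, 0], "delta_rot": [0, 0, 0], "claw": 0.085}, {"translation": [0, 0, 0], "delta_rot": [0, 0, 0], "claw": 0.085}, {"translation": [0, 0, -0.02], "delta_rot": [0, 0, 0], "claw": 0.085}, {"translation": [0, 0, -0.04], "delta_rot": [0, 0, 0], "claw": 0.085}, {"translation": [0, 0, -0.05], "delta_rot": [0, 0, 0], "claw": 0.085}, {"translation": [0, 0, -0.03], "delta_rot": [0, 0, 0], "claw": 0.085}]'

```text
time: 7.4
eef_pos: [0.495, 0.2039, 0.2046]
tcp_rot: [0.001, 0.468, 0.884, 0.001]
force: [0.6, -0.4, -0.1]
opening: 0.998
gripper_force: 0.0
```

```bash
python3 go.py 0.535 -0.076 0.19 -39.2; python3 - <<'E'
from h import *
s=cam("side"); print("pink seat",plane(s,[(245.9,188.4)],.006))
f=s["frame"];hsv=cv2.cvtColor(f,cv2.COLOR_BGR2HSV);H,S,V=[hsv[...,i].astype(int) for i in range(3)]
w=np.zeros(S.shape,bool);w[100:230,120:215]=1
for b in blobs(((H>165)|(H<6))&(S>50)&(V>60)&w): print(b[:3])
E
```

```text
t 7.4 pos [0.495  0.2039 0.2046] closing 34.2 open 0.998 F [ 0.6 -0.4 -0.1] grip 0.0
rot [ 3.1000e-03 -1.0000e-03  1.2812e+00] deg 73.4 trans [-0.1916  0.2079  0.0146] len 0.283
pink seat [[0.543035   0.00801271 0.006     ]]
(np.int32(232), array([172.7, 162.9]), array([163, 150,  21,  26], dtype=int32))
(np.int32(72), array([200.1, 218.2]), array([193, 211,  14,  14], dtype=int32))
(np.int32(54), array([177.9, 223.3]), array([171, 219,  15,  11], dtype=int32))
```

move_arm --plan '[{"translation": [0, 0, 0], "delta_rot": [0, 0, 0.142], "claw": 0.085}, {"translation": [0, 0, 0], "delta_rot": [0, 0, 0.142], "claw": 0.085}, {"translation": [0, 0, 0], "delta_rot": [0, 0, 0.142], "claw": 0.085}, {"translation": [0, 0, 0], "delta_rot": [0, 0, 0.142], "claw": 0.085}, {"translation": [0, 0, 0], "delta_rot": [0, 0, 0.142], "claw": 0.085}, {"translation": [0, 0, 0], "delta_rot": [0, 0, 0.142], "claw": 0.085}, {"translation": [0, 0, 0], "delta_rot": [0, 0, 0.142], "claw": 0.085}, {"translation": [0, 0, 0], "delta_rot": [0, 0, 0.142], "claw": 0.085}, {"translation": [0, 0, 0], "delta_rot": [0, 0, 0.145], "claw": 0.085}, {"translation": [-0.015, 0.016, 0], "delta_rot": [0, 0, 0], "claw": 0.085}, {"translation": [-0.026, 0.028, 0], "delta_rot": [0, 0, 0], "claw": 0.085}, {"translation": [-0.03, 0.033, 0], "delta_rot": [0, 0, 0], "claw": 0.085}]'

```text
time: 8.65
eef_pos: [0.5088, 0.0997, 0.201]
tcp_rot: [-0.0, 0.903, 0.43, -0.0]
force: [0.6, 0.3, -0.5]
opening: 0.996
gripper_force: 0.0
```

move_arm --plan '[{"translation": [-0.03, 0.033, 0], "delta_rot": [0, 0, 0], "claw": 0.085}, {"translation": [-0.03, 0.033, 0], "delta_rot": [0, 0, 0], "claw": 0.085}, {"translation": [-0.03, 0.032, 0], "delta_rot": [0, 0, 0], "claw": 0.085}, {"translation": [-0.02, 0.022, 0], "delta_rot": [0, 0, 0], "claw": 0.085}, {"translation": [-0.01, 0.01, 0], "delta_rot": [0, 0, 0], "claw": 0.085}, {"translation": [0, 0, 0], "delta_rot": [0, 0, 0], "claw": 0.085}, {"translation": [0, 0, 0], "delta_rot": [0, 0, 0], "claw": 0.085}]'

```text
time: 9.35
eef_pos: [0.5336, -0.0744, 0.201]
tcp_rot: [-0.0, 0.903, 0.429, -0.0]
force: [0.1, 0.5, 0.1]
opening: 0.992
gripper_force: 0.0
```

```bash
python3 go.py 0.536 -0.0765 0.071 -39.2
```

```text
t 9.35 pos [ 0.5336 -0.0744  0.201 ] closing -39.2 open 0.992 F [0.1 0.5 0.1] grip 0.0
rot [-0.0009 -0.0001  0.0001] deg 0.1 trans [-1.0e-04  3.2e-03  1.3e-01] len 0.13
```

move_arm --plan '[{"translation": [0, 0.003, 0.03], "delta_rot": [0, 0, 0], "claw": 0.085}, {"translation": [0, 0, 0.035], "delta_rot": [0, 0, 0], "claw": 0.085}, {"translation": [0, 0, 0.03], "delta_rot": [0, 0, 0], "claw": 0.085}, {"translation": [0, 0, 0.02], "delta_rot": [0, 0, 0], "claw": 0.085}, {"translation": [0, 0, 0.009], "delta_rot": [0, 0, 0], "claw": 0.085}, {"translation": [0, 0, 0.004], "delta_rot": [0, 0, 0], "claw": 0.085}, {"translation": [0, 0, 0], "delta_rot": [0, 0, 0], "claw": 0.085}]'

```text
time: 10.05
eef_pos: [0.5365, -0.0764, 0.0737]
tcp_rot: [0.0, 0.903, 0.429, 0.0]
force: [-0.3, -0.8, -1.1]
opening: 0.995
gripper_force: 0.0
```

move_arm --plan '[{"translation": [0, 0, 0], "delta_rot": [0, 0, 0], "claw": 0.07}, {"translation": [0, 0, 0], "delta_rot": [0, 0, 0], "claw": 0.06}, {"translation": [0, 0, 0], "delta_rot": [0, 0, 0], "claw": 0.05}, {"translation": [0, 0, 0], "delta_rot": [0, 0, 0], "claw": 0.04}, {"translation": [0, 0, 0], "delta_rot": [0, 0, 0], "claw": 0.04}]' --grip_force 50

```text
time: 10.55
eef_pos: [0.5369, -0.0772, 0.0744]
tcp_rot: [0.001, 0.903, 0.429, 0.001]
force: [-0.8, -0.0, 7.3]
opening: 0.629
gripper_force: 51.5
```

```bash
python3 go.py 0.405 0.211 0.165 0 k
```

```text
t 10.55 pos [ 0.5369 -0.0772  0.0744] closing -39.2 open 0.629 F [-0.8 -0.   7.3] grip 51.5
rot [ 0. -0. -0.] deg 0.0 trans [ 0.1401 -0.2842 -0.0909] len 0.33
```

move_arm --plan '[{"translation": [0, 0, -0.02], "delta_rot": [0, 0, 0], "claw": 0.04}, {"translation": [0, 0, -0.035], "delta_rot": [0, 0, 0], "claw": 0.04}, {"translation": [0, 0, -0.025], "delta_rot": [0, 0, 0], "claw": 0.04}, {"translation": [0.006, -0.012, -0.01], "delta_rot": [0, 0, 0], "claw": 0.04}, {"translation": [0.012, -0.024, 0], "delta_rot": [0, 0, 0], "claw": 0.04}, {"translation": [0.018, -0.036, 0], "delta_rot": [0, 0, 0], "claw": 0.04}, {"translation": [0.018, -0.037, 0], "delta_rot": [0, 0, 0], "claw": 0.04}, {"translation": [0.018, -0.037, 0], "delta_rot": [0, 0, 0], "claw": 0.04}, {"translation": [0.018, -0.037, 0], "delta_rot": [0, 0, 0], "claw": 0.04}, {"translation": [0.018, -0.037, 0], "delta_rot": [0, 0, 0], "claw": 0.04}, {"translation": [0.016, -0.032, 0], "delta_rot": [0, 0, 0], "claw": 0.04}, {"translation": [0.01, -0.02, 0], "delta_rot": [0, 0, 0], "claw": 0.04}]'

```text
time: 11.75
eef_pos: [0.4074, 0.2008, 0.1627]
tcp_rot: [-0.0, 0.903, 0.43, -0.001]
force: [0.6, -0.2, -1.3]
opening: 0.63
gripper_force: 53.4
```

move_arm --plan '[{"translation": [0.006, -0.012, 0], "delta_rot": [0, 0, 0], "claw": 0.04}, {"translation": [0, 0, 0], "delta_rot": [0, 0, 0], "claw": 0.04}, {"translation": [0, 0, 0], "delta_rot": [0, 0, 0], "claw": 0.04}]'

```text
time: 12.05
eef_pos: [0.4044, 0.2107, 0.1631]
tcp_rot: [0.0, 0.903, 0.429, -0.0]
force: [-0.1, 0.4, -2.4]
opening: 0.629
gripper_force: 53.4
```

```bash
python3 go.py 0.405 0.211 0.0724 -39.2
```

```text
t 12.05 pos [0.4044 0.2107 0.1631] closing -39.2 open 0.629 F [-0.1  0.4 -2.4] grip 53.4
rot [0.0002 0.0005 0.0006] deg 0.0 trans [0.0006 0.0002 0.0907] len 0.091
```

move_arm --plan '[{"translation": [0, 0, 0.03], "delta_rot": [0, 0, 0], "claw": 0.04}, {"translation": [0, 0, 0.03], "delta_rot": [0, 0, 0], "claw": 0.04}, {"translation": [0, 0, 0.015], "delta_rot": [0, 0, 0], "claw": 0.04}, {"translation": [0, 0, 0.008], "delta_rot": [0, 0, 0], "claw": 0.04}, {"translation": [0, 0, 0.004], "delta_rot": [0, 0, 0], "claw": 0.04}, {"translation": [0, 0, 0.002], "delta_rot": [0, 0, 0], "claw": 0.04}, {"translation": [0, 0, 0], "delta_rot": [0, 0, 0], "claw": 0.04}]'

```text
time: 12.75
eef_pos: [0.4051, 0.2109, 0.0747]
tcp_rot: [0.0, 0.903, 0.429, 0.0]
force: [-0.0, -0.6, -1.9]
opening: 0.633
gripper_force: 53.3
```

move_arm --plan '[{"translation": [0, 0, 0.001], "delta_rot": [0, 0, 0], "claw": 0.04}, {"translation": [0, 0, 0], "delta_rot": [0, 0, 0], "claw": 0.04}]'

```text
time: 12.95
eef_pos: [0.4049, 0.211, 0.0737]
tcp_rot: [0.0, 0.903, 0.429, 0.0]
force: [0.1, 0.3, -1.5]
opening: 0.63
gripper_force: 53.3
```

move_arm --plan '[{"translation": [0, 0, 0.001], "delta_rot": [0, 0, 0], "claw": 0.04}, {"translation": [0, 0, 0], "delta_rot": [0, 0, 0], "claw": 0.04}]'

```text
time: 13.15
eef_pos: [0.4048, 0.211, 0.0725]
tcp_rot: [0.0, 0.903, 0.429, 0.0]
force: [0.5, -0.4, -1.3]
opening: 0.63
gripper_force: 53.4
```

move_arm --plan '[{"translation": [0, 0, 0.0005], "delta_rot": [0, 0, 0], "claw": 0.04}, {"translation": [0, 0, 0], "delta_rot": [0, 0, 0], "claw": 0.04}]'

```text
time: 13.35
eef_pos: [0.4048, 0.2111, 0.0724]
tcp_rot: [0.0, 0.903, 0.429, 0.0]
force: [-1.9, -0.7, 7.7]
opening: 0.631
gripper_force: 54.6
```

Touched down at 0.0724. Release and rise.

move_arm --plan '[{"translation": [0, 0, 0], "delta_rot": [0, 0, 0], "claw": 0.06}, {"translation": [0, 0, 0], "delta_rot": [0, 0, 0], "claw": 0.07}, {"translation": [0, 0, 0], "delta_rot": [0, 0, 0], "claw": 0.085}, {"translation": [0, 0, 0], "delta_rot": [0, 0, 0], "claw": 0.085}, {"translation": [0, 0, 0], "delta_rot": [0, 0, 0], "claw": 0.085}, {"translation": [0, 0, -0.02], "delta_rot": [0, 0, 0], "claw": 0.085}, {"translation": [0, 0, -0.04], "delta_rot": [0, 0, 0], "claw": 0.085}, {"translation": [0, 0, -0.05], "delta_rot": [0, 0, 0], "claw": 0.085}, {"translation": [0, 0, -0.03], "delta_rot": [0, 0, 0], "claw": 0.085}, {"translation": [0, 0, 0], "delta_rot": [0, 0, 0], "claw": 0.085}]'

```text
time: 14.35
eef_pos: [0.4069, 0.2117, 0.2159]
tcp_rot: [0.0, 0.903, 0.429, 0.004]
force: [0.3, -0.2, -0.3]
opening: 0.996
gripper_force: 0.0
```

```bash
python3 go.py 0.569 -0.035 0.16 87.5; python3 - <<'E'
from h import *
o=[]
for n,(x0,y0) in(("side",(140,130)),("top",(110,120))):
    c=cam(n); o.append(cv2.resize(c["frame"][y0:y0+130,x0:x0+(160 if n=="side" else 170)],None,fx=4,fy=4,interpolation=cv2.INTER_CUBIC)); o[-1]=cv2.resize(o[-1],None,fx=.6,fy=.6) if 0 else o[-1]
cv2.imwrite("pics/g3.png",o[0]);cv2.imwrite("pics/g4.png",o[1])
E
```

```text
t 14.35 pos [0.4069 0.2117 0.2159] closing -39.2 open 0.996 F [ 0.3 -0.2 -0.3] grip 0.0
rot [ 8.000e-04 -7.500e-03  9.305e-01] deg 53.3 trans [0.1727 0.2394 0.0559] len 0.3
```

View pics/g3.png

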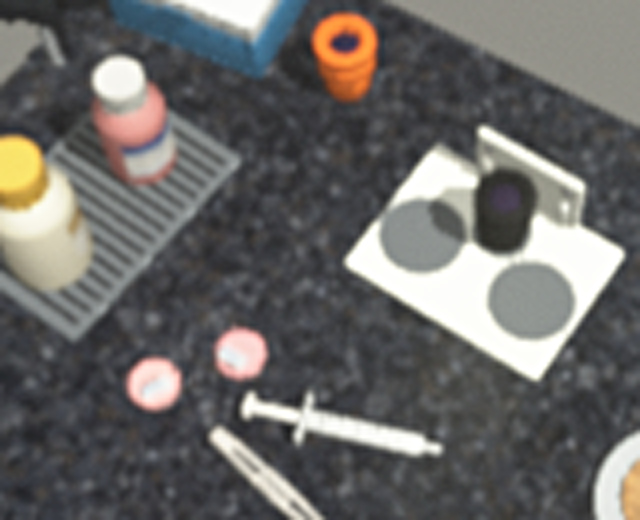

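View pics/g4.png

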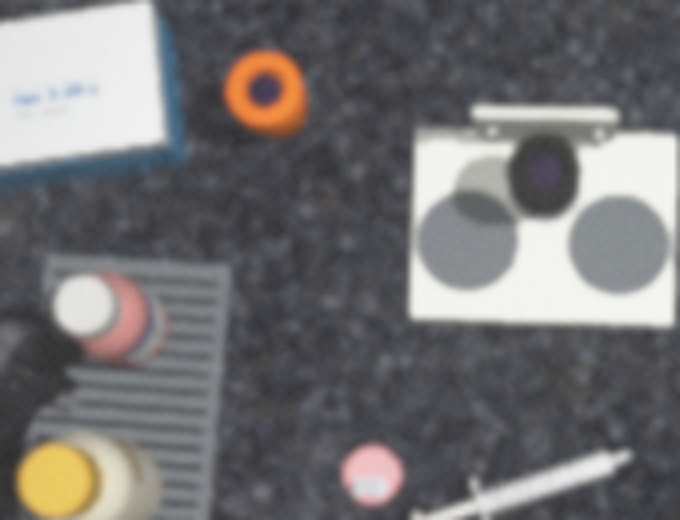

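Both bottles stand on the mat, and both seats are clear: side (422,235) and (531,300), top (467,241) and (619,244). The eyepiece lens is at side (505,195) and top (545,168).

```bash
python3 - <<'E'
from h import *
t,s=cam("top"),cam("side")
a=lambda p:(np.array(p)+.5)/4-.5+[110,120]
b=lambda p:(np.array(p)+.5)/4-.5+[140,130]
for nm,p,q in(("pinkseat",(467,241),(422,235)),("oilseat",(619,244),(531,300)),("eyelens",(545,168),(505,195))):
    X,e=tri(t,a(p),s,b(q)); z=.052 if nm=="eyelens" else .006
    print(nm,X.round(4),np.round(e,4),plane(t,a(p),z).round(4),plane(s,b(q),z).round(4))
# eyepiece dark mask
for c,(x0,y0,x1,y1) in((t,(235,150,257,176)),(s,(255,170,278,196))):
    g=cv2.GaussianBlur(c["frame"],(0,0),.7).max(2); m=np.zeros(g.shape,bool); m[y0:y1,x0:x1]=g[y0:y1,x0:x1]<85
    for k in blobs(m): print(c["n"],k[:3])
    for z in(.03,.032,.058): print(z,plane(c,[max(blobs(m),key=lambda k:k[0])[1]],z).round(4))
E
```

```text
pinkseat [0.5404 0.0102 0.0079] [0.0012 0.0012] [[0.54   0.0112 0.006 ]] [[0.542  0.0098 0.006 ]]
oilseat [ 0.5366 -0.0757  0.0075] [0.0006 0.0006] [[ 0.5365 -0.0752  0.006 ]] [[ 0.5377 -0.0759  0.006 ]]
eyelens [ 0.5702 -0.0348  0.0582] [0.0003 0.0003] [[ 0.5714 -0.0345  0.052 ]] [[ 0.5736 -0.0336  0.052 ]]
top (np.int32(204), array([245.2, 163. ]), array([238, 154,  15,  19], dtype=int32))
0.03 [[ 0.5731 -0.0327  0.03  ]]
0.032 [[ 0.5727 -0.0327  0.032 ]]
0.058 [[ 0.5671 -0.033   0.058 ]]
side (np.int32(235), array([265.4, 181.9]), array([259, 172,  15,  21], dtype=int32))
0.03 [[ 0.575  -0.0324  0.03  ]]
0.032 [[ 0.574  -0.0328  0.032 ]]
0.058 [[ 0.5611 -0.0391  0.058 ]]
```

move_arm --plan '[{"translation": [0, 0, 0], "delta_rot": [0, 0, 0.133], "claw": 0.085}, {"translation": [0, 0, 0], "delta_rot": [0, 0, 0.133], "claw": 0.085}, {"translation": [0, 0, 0], "delta_rot": [0, 0, 0.133], "claw": 0.085}, {"translation": [0, 0, 0], "delta_rot": [0, 0, 0.133], "claw": 0.085}, {"translation": [0, 0, 0], "delta_rot": [0, 0, 0.133], "claw": 0.085}, {"translation": [0, 0, 0], "delta_rot": [0, 0, 0.133], "claw": 0.085}, {"translation": [0, 0, 0], "delta_rot": [0, 0, 0.133], "claw": 0.085}, {"translation": [0.012, 0.017, 0], "delta_rot": [0, 0, 0], "claw": 0.085}, {"translation": [0.02, 0.028, 0], "delta_rot": [0, 0, 0], "claw": 0.085}, {"translation": [0.025, 0.034, 0], "delta_rot": [0, 0, 0], "claw": 0.085}, {"translation": [0.025, 0.034, 0], "delta_rot": [0, 0, 0], "claw": 0.085}, {"translation": [0.025, 0.034, 0.01], "delta_rot": [0, 0, 0], "claw": 0.085}]'

```text
time: 15.75
eef_pos: [0.5346, -0.0176, 0.1888]
tcp_rot: [-0.038, 0.999, 0.032, -0.007]
force: [0.1, 0.9, -0.1]
opening: 0.994
gripper_force: 0.0
```

move_arm --plan '[{"translation": [0.025, 0.034, 0.01], "delta_rot": [0, 0, 0], "claw": 0.085}, {"translation": [0.025, 0.034, 0.02], "delta_rot": [0, 0, 0], "claw": 0.085}, {"translation": [0.012, 0.017, 0.02], "delta_rot": [0, 0, 0], "claw": 0.085}, {"translation": [0.004, 0.006, 0], "delta_rot": [0, 0, 0], "claw": 0.085}, {"translation": [0, 0, 0], "delta_rot": [0, 0, 0], "claw": 0.085}, {"translation": [0, 0, 0], "delta_rot": [0, 0, 0], "claw": 0.085}]'

```text
time: 16.35
eef_pos: [0.6041, -0.0979, 0.1327]
tcp_rot: [-0.038, 0.999, 0.032, -0.007]
force: [0.6, 0.1, -0.6]
opening: 0.994
gripper_force: 0.0
```

```bash
python3 go.py 0.570 -0.035 0.036 87.5
```

```text
t 16.35 pos [ 0.6041 -0.0979  0.1327] closing -86.3 open 0.994 F [ 0.6  0.1 -0.6] grip 0.0
rot [-0.0751  0.015   0.108 ] deg 7.6 trans [-0.0368 -0.0614  0.0967] len 0.12
```

The last joint had reached its limit (closing -92.5° needs q6 ≈ 180°). Turn the tool back the other way to the equivalent grasp.

move_arm --plan '[{"translation": [0, 0, -0.02], "delta_rot": [-0.075, 0.015, 0], "claw": 0.085}, {"translation": [0, 0, -0.01], "delta_rot": [0, 0, -0.144], "claw": 0.085}, {"translation": [0, 0, 0], "delta_rot": [0, 0, -0.144], "claw": 0.085}, {"translation": [0, 0, 0], "delta_rot": [0, 0, -0.144], "claw": 0.085}, {"translation": [0, 0, 0], "delta_rot": [0, 0, -0.144], "claw": 0.085}, {"translation": [0, 0, 0], "delta_rot": [0, 0, -0.144], "claw": 0.085}, {"translation": [0, 0, 0], "delta_rot": [0, 0, -0.144], "claw": 0.085}, {"translation": [0, 0, 0], "delta_rot": [0, 0, -0.144], "claw": 0.085}, {"translation": [0, 0, 0], "delta_rot": [0, 0, -0.144], "claw": 0.085}, {"translation": [0, 0, 0], "delta_rot": [0, 0, -0.144], "claw": 0.085}, {"translation": [0, 0, 0], "delta_rot": [0, 0, -0.144], "claw": 0.085}, {"translation": [0, 0, 0], "delta_rot": [0, 0, -0.144], "claw": 0.085}]'

```text
time: 17.55
eef_pos: [0.6047, -0.099, 0.1637]
tcp_rot: [0.002, 0.677, 0.736, 0.002]
force: [-0.6, -0.2, -0.9]
opening: 0.999
gripper_force: 0.0
```

move_arm --plan '[{"translation": [0, 0, 0], "delta_rot": [0, 0, -0.144], "claw": 0.085}, {"translation": [0, 0, 0], "delta_rot": [0, 0, -0.144], "claw": 0.085}, {"translation": [0, 0, 0], "delta_rot": [0, 0, -0.144], "claw": 0.085}, {"translation": [0, 0, 0], "delta_rot": [0, 0, -0.144], "claw": 0.085}, {"translation": [0, 0, 0], "delta_rot": [0, 0, -0.144], "claw": 0.085}, {"translation": [0, 0, 0], "delta_rot": [0, 0, -0.144], "claw": 0.085}, {"translation": [0, 0, 0], "delta_rot": [0, 0, -0.144], "claw": 0.085}, {"translation": [0, 0, 0], "delta_rot": [0, 0, -0.144], "claw": 0.085}, {"translation": [0, 0, 0], "delta_rot": [0, 0, -0.144], "claw": 0.085}, {"translation": [0, 0, 0], "delta_rot": [0, 0, -0.144], "claw": 0.085}, {"translation": [0, 0, 0], "delta_rot": [0, 0, 0], "claw": 0.085}]'

```text
time: 18.65
eef_pos: [0.6047, -0.0991, 0.1636]
tcp_rot: [0.003, 0.025, 1.0, 0.0]
force: [-0.2, -0.8, 0.0]
opening: 0.996
gripper_force: 0.0
```

```bash
python3 go.py 0.570 -0.035 0.13 87.5
```

```text
t 18.65 pos [ 0.6047 -0.0991  0.1636] closing 87.1 open 0.996 F [-0.2 -0.8  0. ] grip 0.0
rot [ 0.0006  0.0059 -0.0068] deg 0.5 trans [0.0375 0.0626 0.0336] len 0.08
```

move_arm --plan '[{"translation": [0.012, 0.02, 0.01], "delta_rot": [0, 0.006, -0.007], "claw": 0.085}, {"translation": [0.015, 0.025, 0.01], "delta_rot": [0, 0, 0], "claw": 0.085}, {"translation": [0.0105, 0.0175, 0.01], "delta_rot": [0, 0, 0], "claw": 0.085}, {"translation": [0, 0, 0], "delta_rot": [0, 0, 0], "claw": 0.085}, {"translation": [0, 0, 0], "delta_rot": [0, 0, 0], "claw": 0.085}]'

```text
time: 19.15
eef_pos: [0.5706, -0.0354, 0.1331]
tcp_rot: [-0.0, 0.024, 1.0, 0.0]
force: [1.5, -0.5, 0.4]
opening: 0.991
gripper_force: 0.0
```

```bash
python3 go.py 0.570 -0.035 0.036 87.5
```

```text
t 19.15 pos [ 0.5706 -0.0354  0.1331] closing 87.2 open 0.991 F [ 1.5 -0.5  0.4] grip 0.0
rot [ 0.0005 -0.0005 -0.0047] deg 0.3 trans [0.0007 0.0004 0.0971] len 0.097
```

move_arm --plan '[{"translation": [0, 0, 0.03], "delta_rot": [0, 0, 0], "claw": 0.085}, {"translation": [0, 0, 0.03], "delta_rot": [0, 0, 0], "claw": 0.085}, {"translation": [0, 0, 0.02], "delta_rot": [0, 0, 0], "claw": 0.085}, {"translation": [0, 0, 0.012], "delta_rot": [0, 0, 0], "claw": 0.085}, {"translation": [0, 0, 0.005], "delta_rot": [0, 0, 0], "claw": 0.085}, {"translation": [0, 0, 0], "delta_rot": [0, 0, 0], "claw": 0.085}, {"translation": [0, 0, 0], "delta_rot": [0, 0, 0], "claw": 0.085}]'

```text
time: 19.85
eef_pos: [0.5713, -0.0361, 0.0362]
tcp_rot: [0.0, 0.024, 1.0, 0.0]
force: [0.4, -0.0, 0.2]
opening: 0.994
gripper_force: 0.0
```

move_arm --plan '[{"translation": [0, 0, 0], "delta_rot": [0, 0, 0], "claw": 0.06}, {"translation": [0, 0, 0], "delta_rot": [0, 0, 0], "claw": 0.05}, {"translation": [0, 0, 0], "delta_rot": [0, 0, 0], "claw": 0.04}, {"translation": [0, 0, 0], "delta_rot": [0, 0, 0], "claw": 0.03}, {"translation": [0, 0, 0], "delta_rot": [0, 0, 0], "claw": 0.025}, {"translation": [0, 0, 0], "delta_rot": [0, 0, 0], "claw": 0.025}, {"translation": [0, 0, 0], "delta_rot": [0, 0, 0], "claw": 0.025}]' --grip_force 40

```text
time: 20.55
eef_pos: [0.5708, -0.036, 0.0359]
tcp_rot: [-0.0, 0.023, 1.0, 0.0]
force: [-0.8, 0.2, 6.0]
opening: 0.452
gripper_force: 39.1
```

```bash
python3 go.py 0.463 -0.2177 0.10 87.5
```

```text
t 20.55 pos [ 0.5708 -0.036   0.0359] closing 87.3 open 0.452 F [-0.8  0.2  6. ] grip 39.1
rot [ 0.0004 -0.0006 -0.0033] deg 0.2 trans [ 0.0998 -0.1862 -0.0641] len 0.221
```

move_arm --plan '[{"translation": [0, 0, -0.02], "delta_rot": [0, 0, 0], "claw": 0.025}, {"translation": [0, 0, -0.03], "delta_rot": [0, 0, 0], "claw": 0.025}, {"translation": [0, 0, -0.015], "delta_rot": [0, 0, 0], "claw": 0.025}, {"translation": [0.01, -0.018, 0], "delta_rot": [0, 0, 0], "claw": 0.025}, {"translation": [0.018, -0.034, 0], "delta_rot": [0, 0, 0], "claw": 0.025}, {"translation": [0.02, -0.037, 0], "delta_rot": [0, 0, 0], "claw": 0.025}, {"translation": [0.02, -0.037, 0], "delta_rot": [0, 0, 0], "claw": 0.025}, {"translation": [0.018, -0.034, 0], "delta_rot": [0, 0, 0], "claw": 0.025}, {"translation": [0.01, -0.018, 0], "delta_rot": [0, 0, 0], "claw": 0.025}, {"translation": [0.004, -0.008, 0], "delta_rot": [0, 0, 0], "claw": 0.025}, {"translation": [0, 0, 0], "delta_rot": [0, 0, 0], "claw": 0.025}, {"translation": [0, 0, 0], "delta_rot": [0, 0, 0], "claw": 0.025}]'

```text
time: 21.75
eef_pos: [0.4623, -0.2164, 0.1003]
tcp_rot: [-0.001, 0.023, 1.0, 0.001]
force: [-0.4, 0.1, -0.8]
opening: 0.45
gripper_force: 40.2
```

```bash
python3 go.py 0.463 -0.2177 0.040 87.5; python3 - <<'E'
from h import *
c=cam("side"); cv2.imwrite("pics/g5.png",cv2.resize(c["frame"][150:300,220:370],None,fx=3.6,fy=3.6,interpolation=cv2.INTER_CUBIC))
E
```

```text
t 21.75 pos [ 0.4623 -0.2164  0.1003] closing 87.3 open 0.45 F [-0.4  0.1 -0.8] grip 40.2
rot [ 0.0012 -0.0013 -0.0028] deg 0.2 trans [-0.0008 -0.0013  0.0603] len 0.06
```

View pics/g5.png

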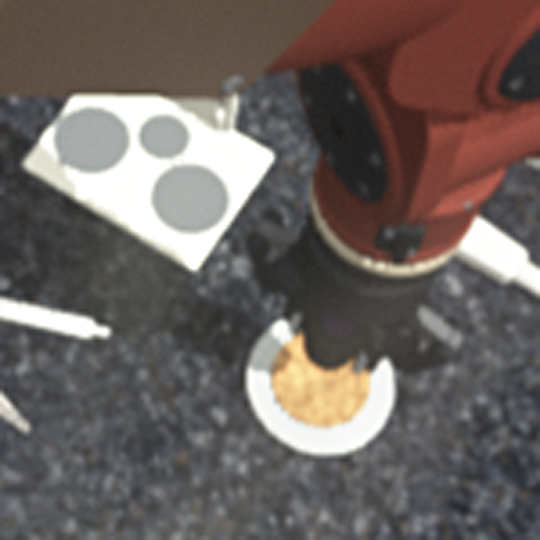

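The eyepiece's seat is empty (165,135), and the eyepiece is held above the cork (~320,355). Lower it: contact is expected at TCP z ≈ 0.040.

move_arm --plan '[{"translation": [-0.001, -0.001, 0.02], "delta_rot": [0, 0, 0], "claw": 0.025}, {"translation": [0, 0, 0.02], "delta_rot": [0, 0, 0], "claw": 0.025}, {"translation": [0, 0, 0.01], "delta_rot": [0, 0, 0], "claw": 0.025}, {"translation": [0, 0, 0.005], "delta_rot": [0, 0, 0], "claw": 0.025}, {"translation": [0, 0, 0.003], "delta_rot": [0, 0, 0], "claw": 0.025}, {"translation": [0, 0, 0.001], "delta_rot": [0, 0, 0], "claw": 0.025}, {"translation": [0, 0, 0], "delta_rot": [0, 0, 0], "claw": 0.025}]'

```text
time: 22.5
eef_pos: [0.4631, -0.2181, 0.0417]
tcp_rot: [-0.0, 0.023, 1.0, 0.0]
force: [-0.8, 0.5, -1.2]
opening: 0.454
gripper_force: 40.2
```

move_arm --plan '[{"translation": [0, 0, 0.001], "delta_rot": [0, 0, 0], "claw": 0.025}, {"translation": [0, 0, 0], "delta_rot": [0, 0, 0], "claw": 0.025}]'

```text
time: 22.7
eef_pos: [0.4629, -0.2182, 0.0405]
tcp_rot: [-0.001, 0.023, 1.0, 0.0]
force: [-0.5, 0.3, -0.7]
opening: 0.451
gripper_force: 40.2
```

move_arm --plan '[{"translation": [0, 0, 0.0005], "delta_rot": [0, 0, 0], "claw": 0.025}, {"translation": [0, 0, 0], "delta_rot": [0, 0, 0], "claw": 0.025}]'

```text
time: 22.9
eef_pos: [0.4628, -0.2182, 0.04]
tcp_rot: [-0.001, 0.023, 1.0, 0.0]
force: [-0.5, 0.6, 1.3]
opening: 0.455
gripper_force: 40.1
```

move_arm --plan '[{"translation": [0, 0, 0.0003], "delta_rot": [0, 0, 0], "claw": 0.025}, {"translation": [0, 0, 0], "delta_rot": [0, 0, 0], "claw": 0.045}, {"translation": [0, 0, 0], "delta_rot": [0, 0, 0], "claw": 0.055}, {"translation": [0, 0, 0], "delta_rot": [0, 0, 0], "claw": 0.085}, {"translation": [0, 0, 0], "delta_rot": [0, 0, 0], "claw": 0.085}, {"translation": [0, 0, 0], "delta_rot": [0, 0, 0], "claw": 0.085}, {"translation": [0, 0, -0.02], "delta_rot": [0, 0, 0], "claw": 0.085}, {"translation": [0, 0, -0.04], "delta_rot": [0, 0, 0], "claw": 0.085}, {"translation": [0, 0, -0.05], "delta_rot": [0, 0, 0], "claw": 0.085}, {"translation": [0, 0, -0.04], "delta_rot": [0, 0, 0], "claw": 0.085}, {"translation": [0, 0, -0.02], "delta_rot": [0, 0, 0], "claw": 0.085}, {"translation": [0, 0, 0], "delta_rot": [0, 0, 0], "claw": 0.085}]'

```text
time: 24.1
eef_pos: [0.4646, -0.2191, 0.2126]
tcp_rot: [0.002, 0.023, 1.0, -0.001]
force: [0.2, -0.2, -0.8]
opening: 0.997
gripper_force: 0.0
```

```bash
python3 go.py 0.405 0.211 0.21 -39.2
```

```text
t 24.1 pos [ 0.4646 -0.2191  0.2126] closing 87.3 open 0.997 F [ 0.2 -0.2 -0.8] grip 0.0
rot [-0.0035  0.0021 -0.9334] deg 53.5 trans [-0.2957  0.318   0.0026] len 0.434
```

move_arm --plan '[{"translation": [0, 0, 0], "delta_rot": [-0.003, 0.002, -0.133], "claw": 0.085}, {"translation": [0, 0, 0], "delta_rot": [0, 0, -0.133], "claw": 0.085}, {"translation": [0, 0, 0], "delta_rot": [0, 0, -0.133], "claw": 0.085}, {"translation": [0, 0, 0], "delta_rot": [0, 0, -0.133], "claw": 0.085}, {"translation": [0, 0, 0], "delta_rot": [0, 0, -0.133], "claw": 0.085}, {"translation": [0, 0, 0], "delta_rot": [0, 0, -0.133], "claw": 0.085}, {"translation": [0, 0, 0], "delta_rot": [0, 0, -0.135], "claw": 0.085}, {"translation": [-0.015, 0.016, 0], "delta_rot": [0, 0, 0], "claw": 0.085}, {"translation": [-0.025, 0.027, 0], "delta_rot": [0, 0, 0], "claw": 0.085}, {"translation": [-0.03, 0.032, 0], "delta_rot": [0, 0, 0], "claw": 0.085}, {"translation": [-0.03, 0.032, 0], "delta_rot": [0, 0, 0], "claw": 0.085}, {"translation": [-0.03, 0.032, 0], "delta_rot": [0, 0, 0], "claw": 0.085}]'

```text
time: 25.3
eef_pos: [0.4364, -0.028, 0.2092]
tcp_rot: [-0.001, -0.428, 0.904, 0.003]
force: [1.0, -0.3, -0.7]
opening: 0.991
gripper_force: 0.0
```

move_arm --plan '[{"translation": [-0.03, 0.032, 0], "delta_rot": [0, 0, 0], "claw": 0.085}, {"translation": [-0.03, 0.032, 0], "delta_rot": [0, 0, 0], "claw": 0.085}, {"translation": [-0.03, 0.032, 0], "delta_rot": [0, 0, 0], "claw": 0.085}, {"translation": [-0.03, 0.032, 0], "delta_rot": [0, 0, 0], "claw": 0.085}, {"translation": [-0.025, 0.027, 0], "delta_rot": [0, 0, 0], "claw": 0.085}, {"translation": [-0.014, 0.016, 0], "delta_rot": [0, 0, 0], "claw": 0.085}, {"translation": [-0.006, 0.007, 0], "delta_rot": [0, 0, 0], "claw": 0.085}, {"translation": [0, 0, 0], "delta_rot": [0, 0, 0], "claw": 0.085}, {"translation": [0, 0, 0], "delta_rot": [0, 0, 0], "claw": 0.085}]'

```text
time: 26.2
eef_pos: [0.4039, 0.2101, 0.2108]
tcp_rot: [-0.001, -0.429, 0.903, 0.002]
force: [0.3, 0.7, -0.0]
opening: 0.999
gripper_force: 0.0
```

```bash
python3 go.py 0.405 0.211 0.0715 -39.2; python3 - <<'E'
from h import *
c=cam("side"); cv2.imwrite("pics/g6.png",c["frame"][110:310,110:380].repeat(2,0).repeat(2,1))
E
```

```text
t 26.2 pos [0.4039 0.2101 0.2108] closing 140.8 open 0.999 F [ 0.3  0.7 -0. ] grip 0.0
rot [ 0.0053 -0.0002 -0.0007] deg 0.3 trans [-0.0014 -0.0003  0.1393] len 0.139
```

View pics/g6.png

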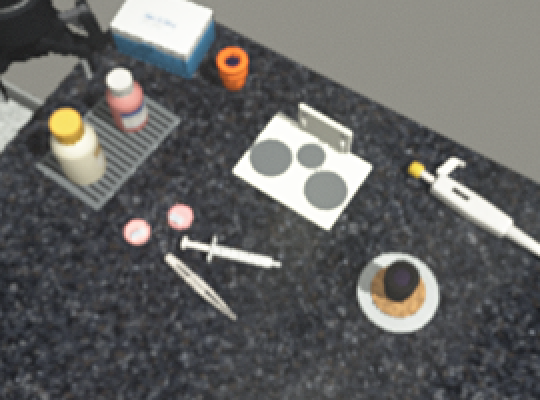

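The eyepiece stands upright on the cork (~(400,285)), the bottles stand on the mat, and the seats are empty. Fetch the oil bottle.

move_arm --plan '[{"translation": [-0.001, 0, 0.03], "delta_rot": [0.005, 0, 0], "claw": 0.085}, {"translation": [0, 0, 0.04], "delta_rot": [0, 0, 0], "claw": 0.085}, {"translation": [0, 0, 0.03], "delta_rot": [0, 0, 0], "claw": 0.085}, {"translation": [0, 0, 0.025], "delta_rot": [0, 0, 0], "claw": 0.085}, {"translation": [0, 0, 0.01], "delta_rot": [0, 0, 0], "claw": 0.085}, {"translation": [0, 0, 0.003], "delta_rot": [0, 0, 0], "claw": 0.085}, {"translation": [0, 0, 0], "delta_rot": [0, 0, 0], "claw": 0.085}]'

```text
time: 26.95
eef_pos: [0.4051, 0.2115, 0.0738]
tcp_rot: [0.001, -0.428, 0.904, 0.0]
force: [0.5, -0.5, 0.7]
opening: 0.997
gripper_force: 0.0
```

move_arm --plan '[{"translation": [0, 0, 0], "delta_rot": [0, 0, 0], "claw": 0.07}, {"translation": [0, 0, 0], "delta_rot": [0, 0, 0], "claw": 0.06}, {"translation": [0, 0, 0], "delta_rot": [0, 0, 0], "claw": 0.05}, {"translation": [0, 0, 0], "delta_rot": [0, 0, 0], "claw": 0.04}, {"translation": [0, 0, 0], "delta_rot": [0, 0, 0], "claw": 0.04}]' --grip_force 50

```text
time: 27.45
eef_pos: [0.4053, 0.2121, 0.0744]
tcp_rot: [0.001, -0.429, 0.903, 0.0]
force: [-2.1, -1.4, 9.0]
opening: 0.631
gripper_force: 50.9
```

```bash
python3 go.py 0.5369 -0.0765 0.165 0 k
```

```text
t 27.45 pos [0.4053 0.2121 0.0744] closing 140.8 open 0.631 F [-2.1 -1.4  9. ] grip 50.9
rot [-0.  0. -0.] deg 0.0 trans [ 0.1402 -0.2845 -0.0906] len 0.33
```

move_arm --plan '[{"translation": [0, 0, -0.02], "delta_rot": [0, 0, 0], "claw": 0.04}, {"translation": [0, 0, -0.035], "delta_rot": [0, 0, 0], "claw": 0.04}, {"translation": [0, 0, -0.025], "delta_rot": [0, 0, 0], "claw": 0.04}, {"translation": [0.006, -0.012, -0.01], "delta_rot": [0, 0, 0], "claw": 0.04}, {"translation": [0.012, -0.024, 0], "delta_rot": [0, 0, 0], "claw": 0.04}, {"translation": [0.018, -0.036, 0], "delta_rot": [0, 0, 0], "claw": 0.04}, {"translation": [0.018, -0.037, 0], "delta_rot": [0, 0, 0], "claw": 0.04}, {"translation": [0.018, -0.037, 0], "delta_rot": [0, 0, 0], "claw": 0.04}, {"translation": [0.018, -0.037, 0], "delta_rot": [0, 0, 0], "claw": 0.04}, {"translation": [0.018, -0.037, 0], "delta_rot": [0, 0, 0], "claw": 0.04}, {"translation": [0.016, -0.032, 0], "delta_rot": [0, 0, 0], "claw": 0.04}, {"translation": [0.01, -0.02, 0], "delta_rot": [0, 0, 0], "claw": 0.04}]'

```text
time: 28.65
eef_pos: [0.5311, -0.0673, 0.1626]
tcp_rot: [0.0, -0.428, 0.904, -0.0]
force: [-0.3, -0.0, -1.7]
opening: 0.634
gripper_force: 53.4
```

move_arm --plan '[{"translation": [0.006, -0.0125, 0], "delta_rot": [0, 0, 0], "claw": 0.04}, {"translation": [0, 0, 0], "delta_rot": [0, 0, 0], "claw": 0.04}, {"translation": [0, 0, 0], "delta_rot": [0, 0, 0], "claw": 0.04}]'

```text
time: 28.95
eef_pos: [0.5357, -0.0763, 0.1627]
tcp_rot: [-0.0, -0.429, 0.903, 0.001]
force: [0.2, -0.4, -1.4]
opening: 0.63
gripper_force: 53.4
```

```bash
python3 go.py 0.5369 -0.0765 0.0764 -39.2
```

```text
t 28.95 pos [ 0.5357 -0.0763  0.1627] closing 140.8 open 0.63 F [ 0.2 -0.4 -1.4] grip 53.4
rot [ 0.0014  0.0005 -0.0006] deg 0.1 trans [-0.0006 -0.0011  0.0863] len 0.086
```

move_arm --plan '[{"translation": [0, -0.001, 0.03], "delta_rot": [0, 0, 0], "claw": 0.04}, {"translation": [0, 0, 0.03], "delta_rot": [0, 0, 0], "claw": 0.04}, {"translation": [0, 0, 0.013], "delta_rot": [0, 0, 0], "claw": 0.04}, {"translation": [0, 0, 0.006], "delta_rot": [0, 0, 0], "claw": 0.04}, {"translation": [0, 0, 0.004], "delta_rot": [0, 0, 0], "claw": 0.04}, {"translation": [0, 0, 0.0015], "delta_rot": [0, 0, 0], "claw": 0.04}, {"translation": [0, 0, 0], "delta_rot": [0, 0, 0], "claw": 0.04}]'

```text
time: 29.65
eef_pos: [0.5375, -0.0771, 0.0792]
tcp_rot: [0.001, -0.429, 0.903, -0.0]
force: [0.7, -0.9, -1.9]
opening: 0.63
gripper_force: 53.4
```

move_arm --plan '[{"translation": [0, 0, 0.001], "delta_rot": [0, 0, 0], "claw": 0.04}, {"translation": [0, 0, 0], "delta_rot": [0, 0, 0], "claw": 0.04}]'

```text
time: 29.85
eef_pos: [0.5374, -0.0773, 0.078]
tcp_rot: [0.001, -0.429, 0.903, -0.0]
force: [0.1, -0.2, -2.3]
opening: 0.63
gripper_force: 53.4
```

move_arm --plan '[{"translation": [0, 0, 0.001], "delta_rot": [0, 0, 0], "claw": 0.04}, {"translation": [0, 0, 0], "delta_rot": [0, 0, 0], "claw": 0.04}]'

```text
time: 30.05
eef_pos: [0.5372, -0.0772, 0.0767]
tcp_rot: [0.0, -0.429, 0.903, 0.0]
force: [1.2, 0.0, -1.5]
opening: 0.636
gripper_force: 53.4
```

move_arm --plan '[{"translation": [0, 0, 0.0006], "delta_rot": [0, 0, 0], "claw": 0.04}, {"translation": [0, 0, 0], "delta_rot": [0, 0, 0], "claw": 0.04}]'

```text
time: 30.25
eef_pos: [0.5373, -0.0773, 0.0765]
tcp_rot: [0.0, -0.429, 0.903, 0.0]
force: [-1.3, 0.9, 5.2]
opening: 0.627
gripper_force: 54.1
```

Contact. Release, rise and go to the pink bottle.

move_arm --plan '[{"translation": [0, 0, 0], "delta_rot": [0, 0, 0], "claw": 0.06}, {"translation": [0, 0, 0], "delta_rot": [0, 0, 0], "claw": 0.07}, {"translation": [0, 0, 0], "delta_rot": [0, 0, 0], "claw": 0.085}, {"translation": [0, 0, 0], "delta_rot": [0, 0, 0], "claw": 0.085}, {"translation": [0, 0, 0], "delta_rot": [0, 0, 0], "claw": 0.085}, {"translation": [0, 0, -0.02], "delta_rot": [0, 0, 0], "claw": 0.085}, {"translation": [0, 0, -0.04], "delta_rot": [0, 0, 0], "claw": 0.085}, {"translation": [0, 0, -0.05], "delta_rot": [0, 0, 0], "claw": 0.085}, {"translation": [0, 0, -0.02], "delta_rot": [0, 0, 0], "claw": 0.085}, {"translation": [0, 0, 0], "delta_rot": [0, 0, 0], "claw": 0.085}]'

```text
time: 31.25
eef_pos: [0.5391, -0.0778, 0.2095]
tcp_rot: [0.003, -0.429, 0.903, -0.002]
force: [0.5, 0.5, -0.3]
opening: 0.996
gripper_force: 0.0
```

```bash
python3 go.py 0.495 0.204 0.20 34.2
```

```text
t 31.25 pos [ 0.5391 -0.0778  0.2095] closing 140.8 open 0.996 F [ 0.5  0.5 -0.3] grip 0.0
rot [-6.7000e-03 -8.0000e-04 -1.2814e+00] deg 73.4 trans [-0.2579 -0.1219  0.0095] len 0.285
```

move_arm --plan '[{"translation": [0, 0, 0], "delta_rot": [-0.006, 0, -0.142], "claw": 0.085}, {"translation": [0, 0, 0], "delta_rot": [0, 0, -0.142], "claw": 0.085}, {"translation": [0, 0, 0], "delta_rot": [0, 0, -0.142], "claw": 0.085}, {"translation": [0, 0, 0], "delta_rot": [0, 0, -0.142], "claw": 0.085}, {"translation": [0, 0, 0], "delta_rot": [0, 0, -0.142], "claw": 0.085}, {"translation": [0, 0, 0], "delta_rot": [0, 0, -0.142], "claw": 0.085}, {"translation": [0, 0, 0], "delta_rot": [0, 0, -0.142], "claw": 0.085}, {"translation": [0, 0, 0], "delta_rot": [0, 0, -0.142], "claw": 0.085}, {"translation": [0, 0, 0], "delta_rot": [0, 0, -0.145], "claw": 0.085}, {"translation": [-0.018, -0.009, 0], "delta_rot": [0, 0, 0], "claw": 0.085}, {"translation": [-0.032, -0.015, 0], "delta_rot": [0, 0, 0], "claw": 0.085}, {"translation": [-0.04, -0.019, 0], "delta_rot": [0, 0, 0], "claw": 0.085}]'

```text
time: 32.45
eef_pos: [0.5216, 0.0214, 0.2052]
tcp_rot: [-0.0, 0.883, -0.469, -0.004]
force: [0.7, 0.9, 0.1]
opening: 0.997
gripper_force: 0.0
```

move_arm --plan '[{"translation": [-0.04, -0.019, 0], "delta_rot": [0, 0, 0], "claw": 0.085}, {"translation": [-0.04, -0.019, 0], "delta_rot": [0, 0, 0], "claw": 0.085}, {"translation": [-0.04, -0.019, 0], "delta_rot": [0, 0, 0], "claw": 0.085}, {"translation": [-0.028, -0.013, 0], "delta_rot": [0, 0, 0], "claw": 0.085}, {"translation": [-0.015, -0.007, 0], "delta_rot": [0, 0, 0], "claw": 0.085}, {"translation": [-0.005, -0.002, 0], "delta_rot": [0, 0, 0], "claw": 0.085}, {"translation": [0, 0, 0], "delta_rot": [0, 0, 0], "claw": 0.085}, {"translation": [0, 0, 0], "delta_rot": [0, 0, 0], "claw": 0.085}]'

```text
time: 33.25
eef_pos: [0.4931, 0.2038, 0.2069]
tcp_rot: [-0.0, 0.883, -0.468, -0.003]
force: [0.5, -0.9, -0.2]
opening: 0.997
gripper_force: 0.0
```

```bash
python3 go.py 0.495 0.204 0.060 34.2
```

```text
t 33.25 pos [0.4931 0.2038 0.2069] closing -145.9 open 0.997 F [ 0.5 -0.9 -0.2] grip 0.0
rot [ 0.0024  0.006  -0.0012] deg 0.4 trans [ 0.0009 -0.0016  0.1469] len 0.147
```

move_arm --plan '[{"translation": [0.001, -0.002, 0.03], "delta_rot": [0.002, 0.006, 0], "claw": 0.085}, {"translation": [0, 0, 0.04], "delta_rot": [0, 0, 0], "claw": 0.085}, {"translation": [0, 0, 0.035], "delta_rot": [0, 0, 0], "claw": 0.085}, {"translation": [0, 0, 0.025], "delta_rot": [0, 0, 0], "claw": 0.085}, {"translation": [0, 0, 0.01], "delta_rot": [0, 0, 0], "claw": 0.085}, {"translation": [0, 0, 0.005], "delta_rot": [0, 0, 0], "claw": 0.085}, {"translation": [0, 0, 0], "delta_rot": [0, 0, 0], "claw": 0.085}]'

```text
time: 33.95
eef_pos: [0.4958, 0.2047, 0.0627]
tcp_rot: [-0.0, 0.883, -0.468, 0.0]
force: [0.1, 0.4, 0.1]
opening: 0.993
gripper_force: 0.0
```

move_arm --plan '[{"translation": [0, 0, 0], "delta_rot": [0, 0, 0], "claw": 0.06}, {"translation": [0, 0, 0], "delta_rot": [0, 0, 0], "claw": 0.05}, {"translation": [0, 0, 0], "delta_rot": [0, 0, 0], "claw": 0.04}, {"translation": [0, 0, 0], "delta_rot": [0, 0, 0], "claw": 0.03}, {"translation": [0, 0, 0], "delta_rot": [0, 0, 0], "claw": 0.03}, {"translation": [0, 0, 0], "delta_rot": [0, 0, 0], "claw": 0.03}]' --grip_force 40

```text
time: 34.55
eef_pos: [0.4959, 0.2053, 0.0634]
tcp_rot: [-0.001, 0.884, -0.468, 0.001]
force: [-0.8, -0.3, 5.2]
opening: 0.527
gripper_force: 39.9
```

```bash
python3 go.py 0.540 0.0095 0.16 0 k
```

```text
t 34.55 pos [0.4959 0.2053 0.0634] closing -145.8 open 0.527 F [-0.8 -0.3  5.2] grip 39.9
rot [-0. -0.  0.] deg 0.0 trans [ 0.1868  0.0734 -0.0966] len 0.223
```

move_arm --plan '[{"translation": [0, 0, -0.02], "delta_rot": [0, 0, 0], "claw": 0.03}, {"translation": [0, 0, -0.03], "delta_rot": [0, 0, 0], "claw": 0.03}, {"translation": [0, 0, -0.03], "delta_rot": [0, 0, 0], "claw": 0.03}, {"translation": [0, 0, -0.02], "delta_rot": [0, 0, 0], "claw": 0.03}, {"translation": [0.02, 0.008, 0], "delta_rot": [0, 0, 0], "claw": 0.03}, {"translation": [0.03, 0.012, 0], "delta_rot": [0, 0, 0], "claw": 0.03}, {"translation": [0.037, 0.0145, 0], "delta_rot": [0, 0, 0], "claw": 0.03}, {"translation": [0.036, 0.0145, 0], "delta_rot": [0, 0, 0], "claw": 0.03}, {"translation": [0.034, 0.0125, 0], "delta_rot": [0, 0, 0], "claw": 0.03}, {"translation": [0.02, 0.008, 0], "delta_rot": [0, 0, 0], "claw": 0.03}, {"translation": [0.01, 0.004, 0], "delta_rot": [0, 0, 0], "claw": 0.03}, {"translation": [0, 0, 0], "delta_rot": [0, 0, 0], "claw": 0.03}]'

```text
time: 35.75
eef_pos: [0.5397, 0.0083, 0.1625]
tcp_rot: [-0.0, 0.883, -0.469, 0.0]
force: [-0.6, 0.6, -0.7]
opening: 0.527
gripper_force: 41.2
```

move_arm --plan '[{"translation": [0, 0, 0], "delta_rot": [0, 0, 0], "claw": 0.03}, {"translation": [0, 0, 0], "delta_rot": [0, 0, 0], "claw": 0.03}]'

```text
time: 35.95
eef_pos: [0.5392, 0.0103, 0.1624]
tcp_rot: [-0.0, 0.884, -0.468, -0.0]
force: [0.3, -0.1, -1.3]
opening: 0.526
gripper_force: 41.2
```

```bash
python3 go.py 0.540 0.0095 0.0654 34.2
```

```text
t 35.95 pos [0.5392 0.0103 0.1624] closing -145.8 open 0.526 F [ 0.3 -0.1 -1.3] grip 41.2
rot [-0.0005  0.0004  0.0008] deg 0.1 trans [ 0.0011 -0.0002  0.097 ] len 0.097
```

move_arm --plan '[{"translation": [0, 0, 0.03], "delta_rot": [0, 0, 0], "claw": 0.03}, {"translation": [0, 0, 0.03], "delta_rot": [0, 0, 0], "claw": 0.03}, {"translation": [0, 0, 0.02], "delta_rot": [0, 0, 0], "claw": 0.03}, {"translation": [0, 0, 0.01], "delta_rot": [0, 0, 0], "claw": 0.03}, {"translation": [0, 0, 0.004], "delta_rot": [0, 0, 0], "claw": 0.03}, {"translation": [0, 0, 0.001], "delta_rot": [0, 0, 0], "claw": 0.03}, {"translation": [0, 0, 0], "delta_rot": [0, 0, 0], "claw": 0.03}]'

```text
time: 36.65
eef_pos: [0.5401, 0.0093, 0.0682]
tcp_rot: [-0.0, 0.884, -0.468, 0.001]
force: [1.0, 0.6, -1.1]
opening: 0.525
gripper_force: 41.2
```

move_arm --plan '[{"translation": [0, 0, 0.001], "delta_rot": [0, 0, 0], "claw": 0.03}, {"translation": [0, 0, 0], "delta_rot": [0, 0, 0], "claw": 0.03}]'

```text
time: 36.85
eef_pos: [0.5399, 0.0091, 0.0669]
tcp_rot: [-0.0, 0.884, -0.468, 0.001]
force: [-0.4, 0.4, -2.1]
opening: 0.529
gripper_force: 41.2
```

move_arm --plan '[{"translation": [0, 0, 0.001], "delta_rot": [0, 0, 0], "claw": 0.03}, {"translation": [0, 0, 0], "delta_rot": [0, 0, 0], "claw": 0.03}]'

```text
time: 37.05
eef_pos: [0.5398, 0.0091, 0.0656]
tcp_rot: [-0.0, 0.884, -0.468, 0.0]
force: [-0.1, 0.1, -0.8]
opening: 0.527
gripper_force: 41.2
```

move_arm --plan '[{"translation": [0, 0, 0.0005], "delta_rot": [0, 0, 0], "claw": 0.03}, {"translation": [0, 0, 0], "delta_rot": [0, 0, 0], "claw": 0.03}]'

```text
time: 37.25
eef_pos: [0.5398, 0.009, 0.0655]
tcp_rot: [-0.0, 0.884, -0.468, 0.001]
force: [-0.9, 0.3, 7.4]
opening: 0.528
gripper_force: 42.1
```

move_arm --plan '[{"translation": [0, 0, 0], "delta_rot": [0, 0, 0], "claw": 0.05}, {"translation": [0, 0, 0], "delta_rot": [0, 0, 0], "claw": 0.06}, {"translation": [0, 0, 0], "delta_rot": [0, 0, 0], "claw": 0.085}, {"translation": [0, 0, 0], "delta_rot": [0, 0, 0], "claw": 0.085}, {"translation": [0, 0, 0], "delta_rot": [0, 0, 0], "claw": 0.085}, {"translation": [0, 0, -0.02], "delta_rot": [0, 0, 0], "claw": 0.085}, {"translation": [0, 0, -0.04], "delta_rot": [0, 0, 0], "claw": 0.085}, {"translation": [0, 0, -0.05], "delta_rot": [0, 0, 0], "claw": 0.085}, {"translation": [0, 0, -0.04], "delta_rot": [0, 0, 0], "claw": 0.085}, {"translation": [-0.04, -0.02, 0], "delta_rot": [0, 0, 0], "claw": 0.085}, {"translation": [-0.04, -0.02, 0], "delta_rot": [0, 0, 0], "claw": 0.085}, {"translation": [-0.04, -0.02, 0], "delta_rot": [0, 0, 0], "claw": 0.085}]'

```text
time: 38.45
eef_pos: [0.5216, 0.1433, 0.2154]
tcp_rot: [-0.001, 0.883, -0.469, 0.001]
force: [1.0, -0.1, 0.5]
opening: 0.997
gripper_force: 0.0
```

move_arm --plan '[{"translation": [-0.04, -0.02, 0], "delta_rot": [0, 0, 0], "claw": 0.085}, {"translation": [-0.04, -0.02, 0], "delta_rot": [0, 0, 0], "claw": 0.085}, {"translation": [-0.02, -0.01, 0], "delta_rot": [0, 0, 0], "claw": 0.085}, {"translation": [0, 0, 0], "delta_rot": [0, 0, 0], "claw": 0.085}, {"translation": [0, 0, 0], "delta_rot": [0, 0, 0], "claw": 0.085}, {"translation": [0, 0, 0], "delta_rot": [0, 0, 0], "claw": 0.085}]'

```text
time: 39.05
eef_pos: [0.5071, 0.252, 0.2149]
tcp_rot: [-0.0, 0.883, -0.469, 0.0]
force: [-0.4, 0.1, 0.3]
opening: 0.996
gripper_force: 0.0
```

```bash
python3 - <<'E'
from h import *
print(arm.observe()["eef_pos"])
t,s=cam("top"),cam("side")
cv2.imwrite("pics/f.png",np.hstack([cv2.resize(t["frame"][130:245,195:370],None,fx=2.4,fy=2.4),cv2.resize(s["frame"][140:255,215:340][:115],None,fx=2.4,fy=2.4)]))
r={}
for c,(x0,y0,x1,y1) in((t,(250,155,282,195)),(s,(262,172,290,200))):
    h=cv2.cvtColor(c["frame"],cv2.COLOR_BGR2HSV).astype(int);m=np.zeros(h.shape[:2],bool);H,S,V=[h[y0:y1,x0:x1,i] for i in range(3)]
    m[y0:y1,x0:x1]=(H>19)&(H<32)&(S>140)&(V>120); print(c["n"],"yellow",blobs(m)[0][:3])
h=cv2.cvtColor(t["frame"],cv2.COLOR_BGR2HSV).astype(int); H,S,V=[h[...,i] for i in range(3)]
m=((H>165)|(H<6))&(S>50)&(V>60); m[:150]=0;m[200:]=0;m[:,:205]=0;m[:,240:]=0; print("pink",blobs(m)[0][:3])
print("cork px",proj(t,(.463,-.2177,.01)),"eyepiece rim expected px",proj(t,(.463,-.2177,.062)))
g=cv2.GaussianBlur(t["frame"],(0,0),.7).max(2); m=np.zeros(g.shape,bool); m[190:235,305:352]=g[190:235,305:352]<75
for b in blobs(m): print("eye",b[:3])
E
```

```text
[0.50705622 0.25199044 0.21486458]
top yellow (np.int32(172), array([266. , 172.4]), array([259, 165,  15,  16], dtype=int32))
side yellow (np.int32(119), array([274.9, 186.8]), array([268, 178,  15,  17], dtype=int32))
pink (np.int32(160), array([227.6, 181.4]), array([216, 170,  22,  20], dtype=int32))
cork px [328.4684848  211.31922812] eyepiece rim expected px [332.78479085 208.89674121]
eye (np.int32(175), array([330.3, 210. ]), array([322, 202,  18,  16], dtype=int32))
eye (np.int32(51), array([307.1, 225.7]), array([305, 216,   7,  16], dtype=int32))
```

View pics/f.png

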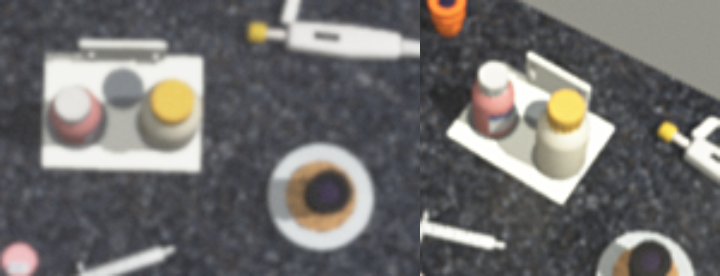

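The bottles are back on their own seats: the yellow cap is within about 0.6 px of its start (~1 mm), the pink body within about 1.2 px (~2.5 mm). The eyepiece stands at the cork's centre, and the arm is clear.

```bash
python3 -c "
from rig import ticket; print(ticket.hand_in())"
```

```text
the job is handed in; nothing more can be done
None
```

I handed the job in at about 39 s of the 128 s allowed: the eyepiece stands upright mid-cork, both bottles are back on their own seats to within about 3 mm by the final images, and nothing was knocked over; no verdict was shown.

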